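# Load a leaning pod magazine with the loading rod and hang the rod up

## Robot

A 6-joint arm with a two-finger parallel gripper is mounted at the origin on the work surface; the furniture and walls round the work are solid. World frame = base frame: x ahead of the robot, y to its left, z up, the work surface at z = 0. Lengths are in mm, angles in rad, forces in N, time in s.
With the tool pointing down it reaches from about 300 to 775 mm from the base axis. Payload 14.6 kg.
Tool frame: the origin (TCP) lies at the very end of the fingers, on their centre line; the grasp point (between the pads) lies 19 mm behind it; z points along the fingers, y is the line along which they close (so a half turn about z gives the same grasp; the last joint's range is limited). The gripper opens to 94 mm and grips with 3 to 60 N. Pads are 16 mm wide; open, the fingers measure 119 mm over their backs; the gripper's body (75 mm by 177 mm) begins 78 mm behind the grasp point.
Start: joints at [1.036, 0.3, 1.521, -0, 1.321, -0.067], TCP at [248.004, 490.901, 205.446] pointing down, gripper open.
Joint ranges: [-3.03, 3.03], [-0.79, 2.21], [0.23, 2.52], [-1.04, 4.18], [0, 3.07], [-2.55, 2.55]. Speed limits (rad/s): [2.22, 2.22, 2.57, 3.14, 3.14, 3.14].

## Interface

Orientations are given as [roll, pitch, yaw] about the fixed x, y, z axes, in that order (R = Rz(yaw) Ry(pitch) Rx(roll)).
In Python, from cell import manip, eyes, ticket gives the robot as it stands. The module is installed in compiled form; this text tells all that it offers.
- The arm moves only by the tool arm_command, never from a script. Its argument "plan" is a list of rows, each a list of 5 numbers: the opening, from -1 (shut) to 1 (fully open), then the shift along the tool's x, y, z in m, then the turn about the tool's z in rad. In form: [[jaw, dx, dy, dz, roll], ...]. A call has 1 to 20 rows; each row shifts and turns the commanded pose from where the row before left it, along the tool's axes as they then stand; what a row does not reach is not made up. A row lasts 1/8 s, in which the tool goes at most 62.5 mm and 10.7 degrees, less where a joint would pass 70% of its speed; a pose out of reach is approached as far as the arm can. A call is refused whole if a number of a shift passes 0.0625 or a number of a turn 0.188, either way. A call with a gripper value outside its range is refused whole. The fingers move at their own pace and stop on an object; "newtons" is the grip in N (left out, the last holds). Time passes only in rows, so rows that do not move let the fingers close. It gives the time, the measured TCP pose, the force, the opening and the grip force at its end, in the units of the state.
- manip.read_state(): the state, without advancing time (a new reading comes with each control period).
- eyes.camera(name): name is "scene" or "top" or "wrist"; returns a dict with "img" (420x560x3 uint8, blue, green, red), "z_map" (420x560 float32, mm along the optical axis (not along the pixel's ray), 0 where there is no reading), "fx", "fy", "cx", "cy" (pixels), "eye" and "orientation" of the camera in the world. Camera axes: x right, y down, z forward; pixel columns grow to the right and rows downward; lengths in mm; the calibration is good to about 2 mm. A picture is of the moment at which its call begins.
- ticket.sign_off(): hands the job in; it is judged then, once.
The state is a dict: "clock": time; "joints": joint angles; "qd": joint speeds; "effort": joint torques, N m; "eef_pos": TCP position; "eef_rot": TCP orientation; "wrist_force": force on the tool from outside, world axes, zero at the start; "moment": the same for the moment, N m; "finger_gap": finger opening in mm; "finger_force": force on a finger pad.
Only numpy, scipy, OpenCV 4.12 (cv2) and the standard library are available. Lean on these libraries where they do the work, as an engineer would, in place of code of your own. Each camera call takes 0.05 s, during which the arm holds its last target. There are 200 camera calls.

## Task

Load the coffee-pod station: slide the red pod pack down the leaning clear tube first, then the green one on top of it. Then take the loading rod and push the packs down the tube with its steel foot until the orange follower bottoms out, pressing firmly (about 1 kg of push) against the stop, and finally hang the rod by its eye well down on the slanted peg of the rod stand and let go. Leave the mug, the spice jar and the fish tin where they are.

Things in the scene. Friction and masses are not known exactly. Their poses are not given: they have to be found in the camera images.
- magazine: Clear round tube on a white and grey pod station, orange rim, leaning 35 deg from vertical toward the front of the pod station (roughly toward the robot). Fixed. Origin at the centre of the tube's closed lower end; +z runs up the tube axis to the mouth, 190 mm away. Bore 43 mm in diameter up to z = 174 mm, then flared to 56 mm inside (67 mm outside over the orange rim) at the mouth. y is level.
- magazine_mouth (a point): Centre of the tube's mouth (190 mm up the axis), about 186 mm above the worktop; same axes as magazine. The station behind it is 190 x 115 mm at its foot and nothing of it stands higher than the mouth's rim (205 mm at its top).
- follower (a joint): Orange disc inside the tube that carries the packs. It starts near the top of its travel. 0 = highest, its upper face 72 mm above the tube's lower end; grows as it is pushed down, m; 0.057 = bottomed out, upper face 15 mm above the lower end. Stays where it is left; moves when pushed along the tube with about 5 N; a pack that sits slightly askew in the bore can raise this to 10 to 20 N, so watch that it really gets home.
- red_pack_center (a point): Centre of the red pod pack: a rigid cylinder, 36 mm in diameter, 76 mm tall, about 60 g, standing upright on the worktop; z is its axis. It slides down the tube by itself on to the follower when let go at least 40 mm deep in the mouth and in line with the tube; hold it near its top for that (entered less deep it can tip and jam in the mouth).
- green_pack_center (a point): Centre of the green pod pack, otherwise the same as the red one. Put in on top of the red pack it stands 20 to 35 mm out of the mouth until it is pushed down; with both packs home its top is 23 mm below the mouth.
- rod_grip (a point): Centre of the wooden grip of the loading rod: a cylinder 22 mm in diameter and 41 mm long. The rod stands upright on the worktop, 135 mm long, 140 g; z is its axis, up through the grip, x the axis of its eye. The grip centre is 114 mm above the underside of the foot.
- rod_eye (a point): Centre of the rod's eye, a steel ring below the grip: opening 26 mm, outside 42 mm, 8 mm thick; its hole runs along x. 43 mm below the grip centre and 71 mm above the underside of the foot. A collar 26 mm in diameter separates it from the grip.
- rod_foot (a point): Centre of the underside of the rod's steel foot, a disc 32 mm in diameter and 12 mm thick on a 14 mm shaft; it heads into the tube.
- peg_root (a point): Lower end of the slanted peg on the fixed rod stand, in front of its orange stop disc (36 mm in diameter), 165 mm above the worktop. The stand's upright post, 187 mm tall and 16 mm thick, is 34 mm behind the root; its foot plate is 14 mm thick. The rod hangs here with its eye centre about 9 mm below the peg's axis. Axes: -x points level, the way that the peg faces (toward the robot), y level.
- peg_tip (a point): Free upper end of the peg, 9 mm thick (orange end ball 11 mm), 65 mm from the root and rising at 35 deg; the eye goes on over this end and travels along the line from tip to root.
- mug: White mug, 78 mm across, 97 mm tall, bystander. Origin under its middle.
- spice_jar: Spice jar with red cap, 45 mm across, 106 mm tall, bystander. Origin under its middle.
- fish_tin: Flat round tin, 86 mm across, 40 mm tall, bystander. Origin under its middle.
There are look-alikes about, which are no part of the job. Several things look just like the part that bears red_pack_center: the one meant starts nearest to the robot's base. There is more than one size of the part that bears green_pack_center; the job needs the smaller.

How it is judged (in metres and radians):
On the way, in this order (a step that is already met when the one before it is completed fails the run):
1. the red pack is in the tube and let go, the green one not yet (x of red_pack_center in the frame of magazine between -0.008 and 0.008 m and y of red_pack_center in the frame of magazine between -0.008 and 0.008 m and z of red_pack_center in the frame of magazine between 0.04 and 0.135 m and contact force between red_pack and the fingers below 0.1 N and distance between green_pack_center and red_pack_center above 0.1 m), for 0.1 s.
2. the green pack is in the tube on top of the red one and let go (x of red_pack_center in the frame of magazine between -0.008 and 0.008 m and y of red_pack_center in the frame of magazine between -0.008 and 0.008 m and z of red_pack_center in the frame of magazine between 0.04 and 0.135 m and contact force between each of red_pack, green_pack and the fingers below 0.1 N and x of green_pack_center in the frame of magazine between -0.008 and 0.008 m and y of green_pack_center in the frame of magazine between -0.008 and 0.008 m and z of green_pack_center in the frame of magazine between 0.115 and 0.21 m and distance between green_pack_center and red_pack_center below 0.082 m), for 0.1 s.
3. with the follower bottomed out (within 2.5 mm), the rod presses on the green pack with more than 7 N (value of joint follower above 0.0545 m and contact force between rod and green_pack above 7 N), for 0.1 s.
4. the rod hangs by its eye on the peg (distance between rod_eye and peg_root below 0.03 m and angle between rod's own z axis and vertical below 0.35 rad and contact force between rod and the fingers below 0.1 N), for 0.2 s.
At the end, for the whole second after the job is handed in: The follower is bottomed out within 2.5 mm, red pack on it and green pack on the red one, both within 6 to 8 mm of their home depth in the tube; the rod hangs free on the stand's peg, its eye centre within 30 mm of the peg's root and the rod within 20 deg of vertical; all at rest (all of step 4 and value of joint follower above 0.0545 m and x of red_pack_center in the frame of magazine between -0.008 and 0.008 m and y of red_pack_center in the frame of magazine between -0.008 and 0.008 m and z of red_pack_center in the frame of magazine between 0.047 and 0.06 m and contact force between each of red_pack, green_pack and the fingers below 0.1 N and x of green_pack_center in the frame of magazine between -0.008 and 0.008 m and y of green_pack_center in the frame of magazine between -0.008 and 0.008 m and z of green_pack_center in the frame of magazine between 0.122 and 0.137 m and contact force between rod and peg_stand above 0.3 N and linear speed of each of rod, red_pack, green_pack below 0.03 m/s); the robot touches nothing.
It fails at once if the mug is shifted more than 30 mm or tipped (distance of mug from where it was at the start of the episode above 0.03 m or angle between mug's own z axis and vertical above 0.4 rad).
It fails at once if the spice jar is shifted more than 30 mm or tipped (distance of spice_jar from where it was at the start of the episode above 0.03 m or angle between spice_jar's own z axis and vertical above 0.4 rad).
It fails at once if the fish tin is shifted more than 30 mm or tipped (distance of fish_tin from where it was at the start of the episode above 0.03 m or angle between fish_tin's own z axis and vertical above 0.4 rad).
It also fails if it takes over 72 s, if anything falls off the work surface, if the arm or the gripper's body presses on something with over 40 N, if the wrist force passes 120 N, or if a joint passes its speed limit or range.

## Working session

There is one attempt and no reset: what is moved stays moved. The work goes in short steps, Python scripts to look and compute and a tool call to move; the robot and the scene stay as the last step left them, time stands still between calls to the robot, and variables do not carry over. Pictures are saved under pics/ and viewed, at most 10 in all, crops included, and the job is handed in when it is done.

Besides the shell and the picture viewer there is one more tool, called after "Request:" as name([rows], argument=value, ...), one row to a line, values as JSON. arm_command: Moves the arm, as the interface text tells. Its arguments: {"type":"object","properties":{"plan":{"type":"array"},"newtons":{"type":"number"}},"required":["plan"]}

```bash
mkdir -p pics; cat > h.py <<'E'
import numpy as np, cv2
from cell import manip, eyes, ticket
from scipy.spatial.transform import Rotation as R
def grab(n):
    c=eyes.camera(n); return c
E
python3 - <<'E'
from h import *
for n in("scene","top"):
    c=grab(n); cv2.imwrite(f"pics/{n}0.png",c["img"]); np.save(n+"0.npy",c,allow_pickle=True)
    print(n,c["fx"],c["fy"],c["cx"],c["cy"],c["eye"],c["orientation"],(c["z_map"]>0).mean())
print(manip.read_state())
E
```

```text
scene 447.5825612307286 447.5825612307286 280.27308631276054 207.98839778610534 [-238.44624662 -523.65900685  855.83071456] [-2.18816951 -0.02465782 -1.02365864] 0.9959268707482993
top 494.11494872762324 494.11494872762324 278.2855619380904 206.85126790605412 [ 322.23843676  -18.34717257 1602.19934788] [-2.93355716e+00 -2.10403996e-03 -1.63369291e+00] 0.9960459183673469
{'clock': 0.1, 'joints': array([ 1.03641515e+00,  3.00358110e-01,  1.52151405e+00,  6.67304779e-06,
        1.32069137e+00, -6.66055616e-02]), 'qd': array([ 2.49300101e-04, -3.09590974e-03, -1.73966052e-03,  6.56546071e-05,
        3.17862547e-04,  4.92799228e-04]), 'effort': array([ 3.13992619e-03, -5.32648194e+01, -3.53288341e+01,  7.09666614e-02,
        2.35524040e-02,  1.74877073e-05]), 'eef_pos': array([247.88211191, 490.71452001, 204.97666281]), 'eef_rot': array([-3.14062436e+00, -7.10671729e-05,  2.67381535e+00]), 'wrist_force': array([-0.11424455, -0.52666586, -0.36738826]), 'moment': array([0.01189725, 0.0179748 , 0.05820345]), 'finger_force': 0.0, 'finger_gap': 93.80967415483894}
```

View pics/scene0.png

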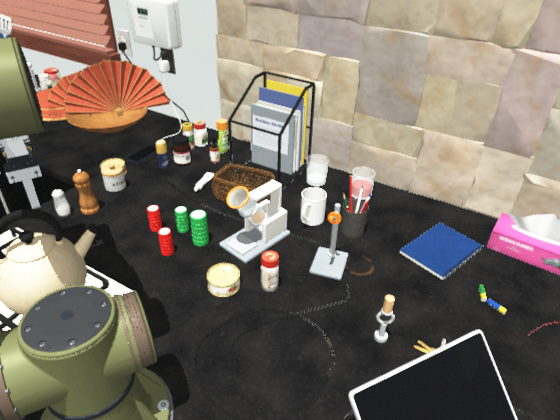

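View pics/top0.png

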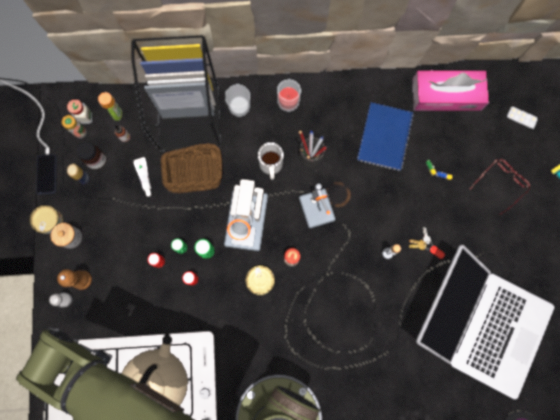

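The scene view shows the packs at (166,242), (153,218), (181,220) and (199,228), the station at (255,225), the stand at (330,245) and the rod at (385,320). In the top view the red packs are at (190,278) and (156,260), small green at (179,245), big green at (204,248), mouth at (240,228), stand at (318,203) and rod at (390,252).

```bash
cat >> h.py <<'E'
def cloud(c):
    v,u=np.mgrid[:420,:560]; z=c["z_map"].astype(float)
    p=np.stack([(u-c["cx"])/c["fx"]*z,(v-c["cy"])/c["fy"]*z,z],-1)
    return p@R.from_euler("xyz",c["orientation"]).as_matrix().T+np.array(c["eye"])
def blobs(c,lo,hi,box,amin=8):
    """hsv mask within pixel box (u0,v0,u1,v1) -> mask list"""
    m=cv2.inRange(cv2.cvtColor(c["img"],cv2.COLOR_BGR2HSV),lo,hi); k=np.zeros_like(m)
    u0,v0,u1,v1=box;k[v0:v1,u0:u1]=m[v0:v1,u0:u1]
    n,l,s,ce=cv2.connectedComponentsWithStats(k)
    return [(l==i,s[i],ce[i]) for i in range(1,n) if s[i,4]>=amin]
E
python3 - <<'E'
from h import *
np.set_printoptions(precision=1,suppress=True)
sets={"top":{"red":((0,150,60),(8,255,255),(140,240,300,290)),"red2":((172,150,60),(180,255,255),(140,240,300,290)),"green":((45,120,40),(85,255,255),(160,230,230,270)),"orange":((5,120,120),(20,255,255),(220,180,400,265))},
"scene":{"red":((0,150,60),(8,255,255),(140,200,290,290)),"green":((45,120,40),(85,255,255),(160,200,230,260)),"orange":((5,100,120),(20,255,255),(220,180,400,330))}}
for n in sets:
    c=np.load(n+"0.npy",allow_pickle=True).item();P=cloud(c)
    for k,(lo,hi,b) in sets[n].items():
        for m,s,ce in blobs(c,lo,hi,b):
            q=P[m]; zt=np.percentile(q[:,2],95); t=q[q[:,2]>zt-8]
            print(n,k,s,"med",np.median(q,0),"ztop",zt,"topmean",t.mean(0),"min",q.min(0)[:2],"max",q.max(0)[:2])
for n,(u0,v0,u1,v1) in {"top":(370,235,410,270),"scene":(370,285,400,350)}.items():
    c=np.load(n+"0.npy",allow_pickle=True).item();q=cloud(c)[v0:v1,u0:u1].reshape(-1,3)
    for a,b in((5,14),(20,50),(50,92),(95,140)):
        t=q[(q[:,2]>a)&(q[:,2]<b)]; print(n,"rod",a,b,len(t),t.mean(0),t.min(0),t.max(0)) if len(t) else 0
E
python3 - <<'E'
import cv2
a=cv2.imread("pics/top0.png");s=cv2.imread("pics/scene0.png")
f=lambda i,u,v,w,h,k:cv2.resize(i[v:v+h,u:u+w],None,fx=k,fy=k,interpolation=cv2.INTER_CUBIC)
x=f(a,210,170,200,100,4);y=f(s,210,170,200,130,4)
y=cv2.resize(y,(462,300));z=cv2.resize(x,(600,300))
import numpy as np
o=np.zeros((600,600,3),np.uint8);o[:300]=z;o[300:,:462]=y
cv2.imwrite("pics/z1.png",o)
E
```

```text
top red [284 247  16  16 125] med [486.7 -72.2 105.8] ztop 112.61714828660611 topmean [484.3 -73.9 108.4] min [ 464.  -100.7] max [523.3 -51.3]
top red [153 254  12  14  75] med [494.9 339.7  32. ] ztop 65.51600207978649 topmean [500.4 338.1  64.5] min [484.9 333.6] max [523.  372.2]
top red [189 271  10  15  53] med [433.8 233.6  30. ] ztop 69.90143452497637 topmean [445.  231.8  68.3] min [421.  228.3] max [466.1 258.9]
top green [198 239  17  20 104] med [514.  183.3  37. ] ztop 94.17168341248977 topmean [521.5 178.3  94.7] min [504.7 173.1] max [567.5 228.1]
top green [176 241  11  13  63] med [533.3 266.8  31.7] ztop 67.72402598160402 topmean [539.8 264.2  66.8] min [525.6 260.5] max [564.9 298.8]
top orange [316 196  11   4  24] med [ 643.  -165.   175.3] ztop 186.73696746211147 topmean [ 643.4 -168.   184.6] min [ 639.5 -183.6] max [ 646.7 -153.6]
top orange [227 220  14  11  33] med [582.7  98.9 197.5] ztop 208.85571581549314 topmean [583.1  87.  205.4] min [560.7  72.3] max [607.  129.3]
top orange [242 221   8  11  22] med [570.3  52.1 197.3] ztop 207.44588690999103 topmean
[... 1534 characters left out ...]
8]
top rod 5 14 229 [ 486.5 -392.6    7.4] [ 428.6 -462.     5. ] [ 545.3 -324.6   14. ]
top rod 20 50 7 [ 483.8 -380.3   36.7] [ 477.8 -385.6   22.8] [ 489.5 -368.4   49.2]
top rod 50 92 13 [ 477.4 -374.2   79.6] [ 473.7 -389.8   54.7] [ 482.  -365.6   90.9]
top rod 95 140 62 [ 483.3 -381.8  125.1] [ 473.4 -394.5   95.5] [ 494.3 -373.6  139.9]
scene rod 5 14 95 [ 478.4 -387.4   10.5] [ 465.1 -411.8    5.2] [ 573.1 -339.3   14. ]
scene rod 20 50 55 [ 477.8 -387.1   34.4] [ 473.3 -393.4   20.2] [ 484.8 -379.8   49.7]
scene rod 50 92 127 [ 479.8 -386.2   68.6] [ 471.  -404.9   50.4] [ 490.6 -367.2   91.9]
scene rod 95 140 177 [ 476.8 -387.5  120.4] [ 468.5 -398.3   95.3] [ 494.3 -376.1  137.2]
```

View pics/z1.png

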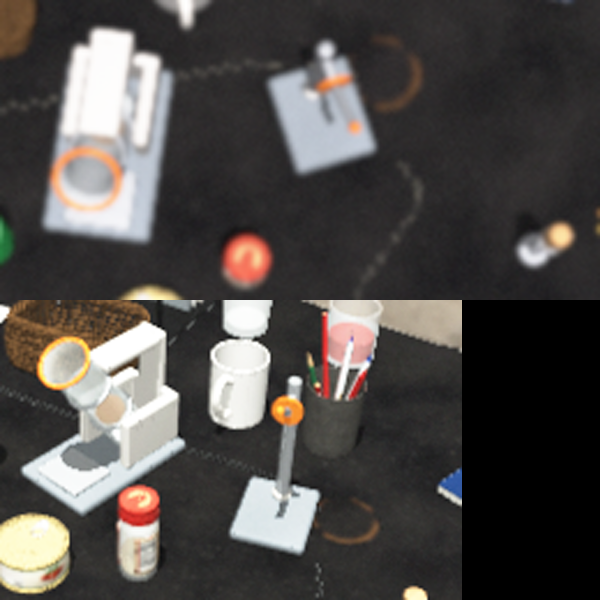

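The crop shows the mouth ring at about (239,229) in the top image, the peg tip at (328,212) and the stop disc at (321,197). Next I measure the station's yaw and the wrist camera's placement.

```bash
cat >> h.py <<'E'
def delta(x,y,z,yaw=None):
    """tool-axis shift (m) and turn (rad) to TCP x,y,z (mm), yaw, if the shift comes first"""
    s=manip.read_state(); M=R.from_euler("xyz",s["eef_rot"])
    d=M.inv().apply(np.array([x,y,z])-s["eef_pos"])/1000
    t=0 if yaw is None else -(((yaw-s["eef_rot"][2])+np.pi/2)%np.pi-np.pi/2)
    print("pos",s["eef_pos"].round(1),"rot",s["eef_rot"].round(3),"gap",round(s["finger_gap"],1),"F",s["wrist_force"].round(1),"q6",s["joints"][5].round(2),"t",s["clock"])
    print("delta",d.round(4),"turn",round(t,3))
def ray(c,u,v,z):
    M=R.from_euler("xyz",c["orientation"]).as_matrix();d=M@np.array([(u-c["cx"])/c["fx"],(v-c["cy"])/c["fy"],1]);e=np.array(c["eye"])
    return e+d*(z-e[2])/d[2]
E
python3 - <<'E'
from h import *
np.set_printoptions(precision=1,suppress=True)
c=np.load("top0.npy",allow_pickle=True).item();P=cloud(c)
for nm,(u0,v0,u1,v1) in {"station":(215,172,275,255),"stand":(295,178,345,232)}.items():
    b=np.zeros((420,560),bool);b[v0:v1,u0:u1]=1
    g=cv2.cvtColor(c["img"],cv2.COLOR_BGR2HSV)
    m=b&(P[...,2]>4)&(P[...,2]<28)&(g[...,2]>110)&(g[...,1]<80)
    q=P[m][:,:2].astype(np.float32); print(nm,len(q),cv2.minAreaRect(q),q.mean(0))
    for z in(30,80,120,160,190): 
        w=P[b&(abs(P[...,2]-z)<15)]; print(z,len(w),np.median(w,0) if len(w) else 0)
# ring ellipse by ray at mean height 186
ms=[m for m,s,ce in blobs(c,(5,90,100),(20,255,255),(222,212,255,245),4)]
pts=np.argwhere(np.any(ms,0))[:,::-1].astype(np.float32);e=cv2.fitEllipse(pts);print(e,ray(c,*e[0],186))
print("tip",ray(c,328.3,212.3,165+37),"disc",ray(c,321,197,165))
# scene: peg
s=np.load("scene0.npy",allow_pickle=True).item()
w=eyes.camera("wrist");print(w["fx"],w["cx"],w["cy"],w["eye"],w["orientation"])
st=manip.read_state();M=R.from_euler("xyz",st["eef_rot"])
print(M.inv().apply(np.array(w["eye"])-st["eef_pos"]),(M.inv()*R.from_euler("xyz",w["orientation"])).as_matrix())
delta(400,150,330,np.pi)
E
```

```text
station 788 ((660.551513671875, 57.103885650634766), (125.14872741699219, 270.3724670410156), 75.48479461669922) [592.6  55.2]
30 530 [569.7  46.9  19.3]
80 435 [673.1  40.2  86.1]
120 85 [589.4  69.7 120.2]
160 686 [635.3  62.2 167.5]
190 149 [570.3  70.4 183.5]
stand 751 ((647.1141967773438, -169.45040893554688), (113.54887390136719, 92.96155548095703), 13.812366485595703) [ 639.5 -166.3]
30 410 [ 638.4 -162.4   17.8]
80 11 [ 669.5 -159.7   83.3]
120 10 [ 669.9 -158.1  117.6]
160 45 [ 657.1 -164.4  169.4]
190 89 [ 642.  -171.1  186.4]
((238.23098754882812, 229.19725036621094), (18.59965705871582, 21.787107467651367), 97.46588134765625) [561.5  80.  186. ]
tip [ 592.  -183.1  202. ] disc [ 646.9 -169.6  165. ]
306.5269315276154 274.4307873128133 205.95824599694 [175.6 526.4 384.4] [2.9 0.  1.1]
[  80.6   -0.9 -179.3] [[ 0.  -1.  -0.3]
 [ 1.   0.  -0. ]
 [ 0.  -0.3  1. ]]
pos [247.9 490.7 205. ] rot [-3.1 -0.   2.7] gap 93.7 F [-0.2 -0.2  0.4] q6 -0.07 t 0.15
delta [-0.3 -0.2 -0.1] turn -0.468
```

```bash
python3 - <<'E'
from h import *
np.set_printoptions(precision=4,suppress=True)
delta(430,232,240,2.889)
E
```

```text
pos [247.9 490.7 205. ] rot [-3.141 -0.     2.674] gap 93.7 F [-0.2 -0.2  0.4] q6 -0.07 t 0.15
delta [-0.2792 -0.1489 -0.0349] turn -0.215
```

Request:
arm_command([
  [0.3,-0.028,-0.015,-0.0035,0],
  [0.3,-0.028,-0.015,-0.0035,0],
  [0.3,-0.028,-0.015,-0.0035,0],
  [0.3,-0.028,-0.015,-0.0035,0],
  [0.3,-0.028,-0.015,-0.0035,0],
  [0.3,-0.028,-0.015,-0.0035,0],
  [0.3,-0.028,-0.015,-0.0035,0],
  [0.3,-0.028,-0.015,-0.0035,0],
  [0.3,-0.028,-0.015,-0.0035,0],
  [0.3,-0.028,-0.015,-0.0035,0],
  [0.3,0,0,0,-0.108],
  [0.3,0,0,0,-0.108],
  [0.3,0,0,0,0],
  [0.3,0,0,0,0],
])

```text
clock: 1.9
eef_pos: [430.2, 230.8, 240.4]
eef_rot: [-3.141, -0.0, 2.888]
wrist_force: [-0.8, 0.4, 1.2]
finger_gap: 60.9
finger_force: 0.0
```

```bash
python3 - <<'E'
from h import *
np.set_printoptions(precision=1,suppress=True)
c=grab("wrist");cv2.imwrite("pics/w1.png",c["img"]);np.save("w1.npy",c,allow_pickle=True)
P=cloud(c)
for k,(lo,hi) in {"r":((0,150,50),(8,255,255)),"g":((45,120,40),(85,255,255))}.items():
  for m,s,ce in blobs(c,lo,hi,(0,0,560,420),150):
    q=P[m];zt=np.percentile(q[:,2],90);t=q[q[:,2]>zt-4];print(k,s,ce,zt,t.mean(0),len(t),(t.min(0)+t.max(0))/2)
delta(445,232,80,2.889)
E
```

```text
r [275 169  32  41 492] [288.5 183.8] 75.96546010357781 [433.3 247.6  77.6] 162 [403.9 247.2 246. ]
r [359 194  47  44 836] [377.  210.6] 75.11548805255512 [492.5 348.7  79.1] 162 [435.5 310.4 245.4]
r [ 28 278  37  36 567] [ 50.6 290.9] 105.48533192679062 [475.2 -53.8 107.7] 191 [426.   88.2 260.6]
g [ 250  232   40   67 1332] [270.2 256.5] 100.02118068058155 [516.7 201.7 104. ] 291 [451.1 212.4 257.9]
g [315 232  23  44 290] [321.7 248. ] 74.5638520383769 [496.5 261.4 151.9] 40 [451.6 257.6 245.6]
pos [430.2 230.8 240.4] rot [-3.1 -0.   2.9] gap 61.0 F [ 0.3 -0.3  1.2] q6 -0.9 t 1.95
delta [-0.   0.   0.2] turn -0.001
```

View pics/w1.png

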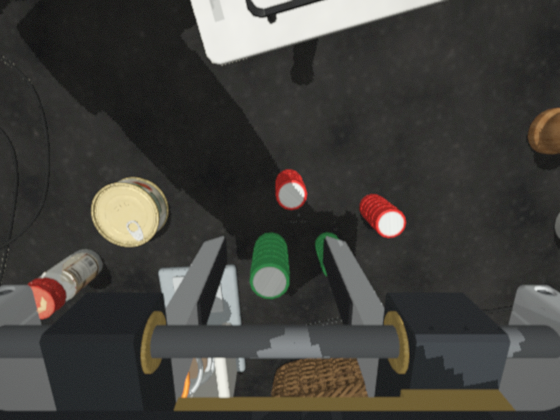

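The wrist view shows the near red pack's lid at (291,193), the other red one's at (391,222) and the big green one's at (268,281). The small green pack is behind a finger.

```bash
python3 - <<'E'
from h import *
np.set_printoptions(precision=4,suppress=True)
c=np.load("w1.npy",allow_pickle=True).item();P=cloud(c)
w=((P[...,2]>70)&(P[...,2]<82)).astype(np.uint8)
n,l,s,ce=cv2.connectedComponentsWithStats(w)
for i in range(1,n):
    if s[i,4]>200: q=P[l==i]; print(s[i],ce[i],np.median(q,0),ray(c,*ce[i],76))
print(ray(c,291,193,76),ray(c,391,222,76),ray(c,268,281,102))
E
```

```text
[276 178  31  31 726] [290.9477 193.3953] [437.9204 247.157   76.197 ] [438.0766 247.2469  76.    ]
[374 207  32  30 701] [389.5763 221.7175] [500.7875 352.3199  76.1519] [500.9482 352.1903  76.    ]
[ 38 271  36  31 322] [ 61.1925 281.0839] [473.4818 -55.9416  77.3727] [475.7907 -59.1585  76.    ]
[290 380  75  17 384] [332.3229 389.8724] [728.2987 236.4417  77.2244] [730.1447 236.2608  76.    ]
[437.636  247.4163  76.    ] [501.7231 353.77    76.    ] [526.569  196.9028 102.    ]
```

```bash
python3 - <<'E'
from h import *
np.set_printoptions(precision=1,suppress=True)
for n in("top","scene"):
  c=np.load(n+"0.npy",allow_pickle=True).item();P=cloud(c)
  for nm,x,y,z in(("red",438,247,76),("red2",501,352,76),("g",533,266,76),("G",523,195,102),("jar",480,-65,106)):
    w=(abs(P[...,2]-z)<6)&(np.hypot(P[...,0]-x,P[...,1]-y)<32); q=P[w]
    v,u=np.nonzero(w); print(n,nm,len(q),np.median(q,0),(q.min(0)+q.max(0))/2,u.mean(),v.mean(),ray(c,u.mean(),v.mean(),z))
E
```

```text
top red 97 [441.2 245.2  77.2] [440.2 246.6  76.2] 188.61855670103094 277.10309278350513 [441.2 246.2  76. ]
top red2 96 [503.4 351.6  77.3] [504.8 353.2  76. ] 153.80208333333334 258.7708333333333 [504.1 352.   76. ]
top g 88 [544.1 278.7  77.7] [545.1 277.6  75.9] 177.39772727272728 244.39772727272728 [544.2 278.4  76. ]
top G 174 [529.4 196.  102.2] [529.6 197.  102.1] 202.683908045977 246.3735632183908 [529.5 196.5 102. ]
top jar 144 [484.3 -74.  107.1] [484.3 -73.6 106. ] 292.09027777777777 255.41666666666666 [484.4 -73.7 106. ]
scene red 99 [437.1 243.5  75.5] [439.  245.1  75.1] 164.26262626262627 231.37373737373738 [437.  242.5  76. ]
scene red2 78 [501.4 348.2  75.5] [503.2 349.5  75.6] 152.80769230769232 208.17948717948718 [500.6 347.9  76. ]
scene g 77 [540.7 274.3  75.7] [541.6 276.6  75.6] 180.63636363636363 209.66233766233765 [540.  274.3  76. ]
scene G 137 [526.1 193.8 100.2] [527.2 194.7  99.9] 198.007299270073 214.12408759124088 [524.4 192.3 102. ]
scene jar 184 [480.1 -76.9 105.9] [482.9 -75.4 105.4] 269.8152173913044 256.2771739130435 [480.1 -76.8 106. ]
```

```bash
python3 - <<'E'
from h import *
delta(439,246.5,47,2.889)
E
```

```text
pos [430.2 230.8 240.4] rot [-3.142 -0.     2.888] gap 61.0 F [ 0.3 -0.3  1.2] q6 -0.9 t 1.95
delta [-0.0046  0.0174  0.1934] turn -0.001
```

Request:
arm_command([
  [0.3,-0.0023,0.0087,0.03,0],
  [0.3,-0.0023,0.0087,0.03,0],
  [0.3,0,0,0.035,0],
  [0.3,0,0,0.035,0],
  [0.3,0,0,0.035,0],
  [0.3,0,0,0.0284,0],
  [0.3,0,0,0,0],
  [-0.5,0,0,0,0],
  [-0.5,0,0,0,0],
  [-0.5,0,0,0,0],
  [-0.5,0,0,0,0],
], newtons=5)

```text
clock: 3.32
eef_pos: [439.5, 246.8, 47.7]
eef_rot: [3.14, 0.001, 2.89]
wrist_force: [0.7, 1.7, 3.7]
finger_gap: 35.9
finger_force: 5.0
```

Request:
arm_command([
  [-0.5,0.0041,0,0,0],
  [-0.5,0.0041,0,-0.0007,0],
  [-0.5,0.0041,0,-0.0004,0],
  [-0.5,0.0041,0,-0.0003,0],
  [-0.5,0.0041,0,0.0001,0],
  [-0.5,0.0041,0,0.0002,0],
  [-0.5,0.0041,0,0.0006,0],
  [-0.5,0.0041,0,0.0008,0],
  [-0.5,0.0041,0,0.0011,0],
  [-0.5,0.0041,0,0.0012,0],
  [-0.5,0,0,0,0],
])

```text
clock: 4.7
eef_pos: [399.0, 256.7, 44.3]
eef_rot: [-3.141, -0.0, 2.89]
wrist_force: [-0.9, 0.4, -0.5]
finger_gap: 36.0
finger_force: 5.0
```

```bash
python3 - <<'E'
from h import *
np.set_printoptions(precision=1,suppress=True)
c=grab("scene");cv2.imwrite("pics/s2.png",cv2.resize(c["img"][170:290,110:270],None,fx=4,fy=4));np.save("s2.npy",c,allow_pickle=True)
c=grab("wrist");cv2.imwrite("pics/w2.png",c["img"]);np.save("w2.npy",c,allow_pickle=True)
delta(0,0,0)
E
```

```text
pos [399.2 256.7  44.4] rot [-3.1 -0.   2.9] gap 36.3 F [ 0.1 -0.4  0.5] q6 -0.82 t 4.8
delta [ 0.3 -0.3  0. ] turn 0
```

View pics/s2.png

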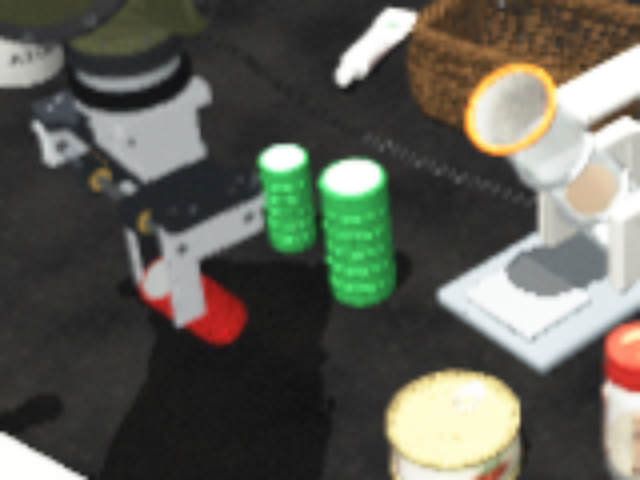

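The scene crop shows the red pack held and tilted, lid at about (155,280) and foot at (225,335), top leaning toward the robot. I measure its angle.

```bash
cat >> h.py <<'E'
from scipy.optimize import least_squares
def redmask(c,col="r"):
    g=cv2.cvtColor(c["img"],cv2.COLOR_BGR2HSV)
    return (cv2.inRange(g,(0,120,40),(9,255,255))>0)|(cv2.inRange(g,(172,120,40),(180,255,255))>0) if col=="r" else cv2.inRange(g,(45,120,40),(85,255,255))>0
def tilt(names,col,yaw=2.889,rad=18,cams=None):
    """tilt of a held cylinder in the plane of tool x, relative to the grasp point (scene+wrist depth)"""
    s=manip.read_state();G=np.array(s["eef_pos"])+[0,0,19];ex=np.array([np.cos(yaw),np.sin(yaw),0]);ey=np.array([-ex[1],ex[0],0])
    for n,c in zip(names,cams or [grab(n) for n in names]):
        P=cloud(c)-G; m=redmask(c,col)&(np.linalg.norm(P,axis=2)<85); q=P[m]
        a=np.stack([q@ex,q@ey,q[:,2]],1)
        def f(p):
            d=np.array([np.sin(p[0])*np.cos(p[3]),np.sin(p[3]),np.cos(p[0])*np.cos(p[3])]);w=a-[p[1],p[2],0]; w=w-np.outer(w@d,d); return np.linalg.norm(w,axis=1)-rad
        r=least_squares(f,[.5,0,0,0],loss="soft_l1",f_scale=1.5);p=r.x
        d=np.array([np.sin(p[0]),0,np.cos(p[0])]);t=a@d
        print(n,len(q),"tilt deg",np.degrees(p[0]).round(1),"side deg",np.degrees(p[3]).round(1),"offset u,v",p[1:3].round(1),"axial",np.percentile(t,[1,99]).round(1),"rms",np.median(abs(r.fun)).round(2))
E
python3 - <<'E'
from h import *
tilt(["scene","wrist"],"r",cams=[np.load("s2.npy",allow_pickle=True).item(),np.load("w2.npy",allow_pickle=True).item()])
E
```

```text
scene 190 tilt deg 31.2 side deg 3.7 offset u,v [-3.6  3.9] axial [-77.8   8.7] rms 1.43
wrist 1166 tilt deg 25.0 side deg -0.5 offset u,v [0.5 1.2] axial [-78.  14.] rms 1.92
```

```bash
python3 - <<'E'
from h import *
delta(502,95,260,2.889)
E
```

```text
pos [399.2 256.7  44.4] rot [-3.141 -0.     2.89 ] gap 36.3 F [ 0.1 -0.4  0.5] q6 -0.82 t 4.8
delta [-0.1397 -0.131  -0.2156] turn 0.001
```

Request:
arm_command([
  [-0.7,0,0,0,0],
  [-0.7,0,0,0,0],
  [-0.7,0,0,-0.02,0],
  [-0.7,0,0,-0.036,0],
  [-0.7,0,0,-0.04,0],
  [-0.7,0,0,-0.04,0],
  [-0.7,0,0,-0.04,0],
  [-0.7,-0.02,-0.019,-0.0396,0],
  [-0.7,-0.024,-0.0224,0,0],
  [-0.7,-0.024,-0.0224,0,0],
  [-0.7,-0.024,-0.0224,0,0],
  [-0.7,-0.024,-0.0224,0,0],
  [-0.7,-0.0237,-0.0224,0,0],
  [-0.7,0,0,0,0],
  [-0.7,0,0,0,0],
], newtons=25)

```text
clock: 6.68
eef_pos: [501.7, 95.4, 259.9]
eef_rot: [3.142, -0.0, 2.89]
wrist_force: [-0.0, 0.1, 0.1]
finger_gap: 35.4
finger_force: 25.0
```

```bash
python3 - <<'E'
from h import *
np.set_printoptions(precision=1,suppress=True)
delta(502,95,260,2.889)
s=grab("scene");w=grab("wrist");np.save("s3.npy",s,allow_pickle=True);np.save("w3.npy",w,allow_pickle=True)
tilt(["scene","wrist"],"r",cams=[s,w])
k=lambda i,u,v:i[v:v+210,u:u+280]
im=np.vstack([cv2.resize(k(s["img"],140,100),None,fx=1.4,fy=1.4),cv2.resize(w["img"][120:420,100:492],(392,300))])
cv2.imwrite("pics/c3.png",im)
E
```

```text
pos [501.7  95.4 259.9] rot [ 3.1 -0.   2.9] gap 35.4 F [-0.   0.1  0.1] q6 -1.2 t 6.675
delta [-0. -0. -0.] turn 0.001
scene 199 tilt deg 33.7 side deg 0.8 offset u,v [-2.8  2.4] axial [-64.6  10.7] rms 0.77
wrist 945 tilt deg 34.6 side deg -0.2 offset u,v [-1.   1.2] axial [-16.6  12.1] rms 1.63
```

View pics/c3.png

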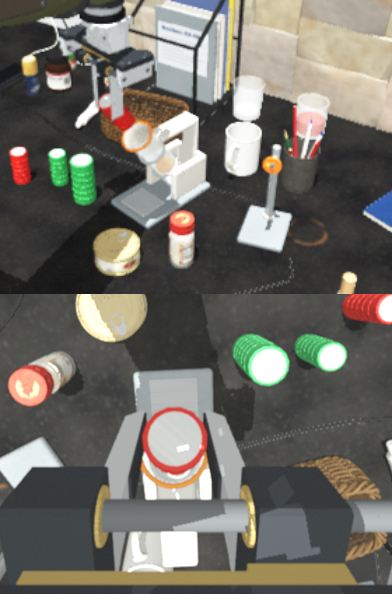

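The composite shows the red pack in the fingers, tilted in line with the tube, with its lid at (175,440) just above the orange rim. Next I fit the rim circle in the views.

```bash
cat > rim.py <<'E'
from h import *
np.set_printoptions(precision=1,suppress=True)
def rays(c,m):
    v,u=np.nonzero(m);d=np.stack([(u-c["cx"])/c["fx"],(v-c["cy"])/c["fy"],np.ones(len(u))],1)
    return d@R.from_euler("xyz",c["orientation"]).as_matrix().T
def org(c,M0):
    g=cv2.cvtColor(c["img"],cv2.COLOR_BGR2HSV);P=cloud(c)
    return (cv2.inRange(g,(8,110,120),(22,255,255))>0)&(np.linalg.norm(P-M0,axis=2)<65)
def ax(yaw): return np.array([np.cos(yaw)*np.sin(np.radians(35)),np.sin(yaw)*np.sin(np.radians(35)),np.cos(np.radians(35))])
def fit(cs,M0,free):
    L=[(np.array(c["eye"]),rays(c,org(c,M0))) for c in cs]
    def f(p):
        M=p[:3];a=ax(p[3] if free else 2.889);o=[]
        for e,d in L:
            X=e+d*(((M-e)@a)/(d@a))[:,None]; o.append((np.linalg.norm(X-M,axis=1)-31)/np.sqrt(len(d)))
        if not free:o.append([(p[2]-186)*.3])
        return np.concatenate(o)*10
    r=least_squares(f,[*M0,2.889],loss="soft_l1");return [len(d) for _,d in L],r.x[:3],r.x[3]
E
python3 - <<'E'
from rim import *
l=lambda n:np.load(n,allow_pickle=True).item()
M0=np.array([561,80,186.])
t,s,w=l("top0.npy"),l("scene0.npy"),l("w3.npy")
for cs,fr in(([t],0),([s],0),([w],0),([t,s],1),([t,s,w],1)): print(*fit(cs,M0,fr))
E
```

```text
[61] [560.2  78.9 186. ] 2.889
[65] [557.1  75.6 186.2] 2.889
[375] [558.9  78.2 186. ] 2.889
[61, 65] [561.   79.3 182.4] 3.0763460566664955
[61, 65, 375] [560.5  78.2 183.7] 3.0418706401316005
```

```bash
python3 - <<'E'
from rim import *
l=lambda n:np.load(n,allow_pickle=True).item()
for n in("w3.npy","top0.npy"):
    c=l(n);P=cloud(c);g=cv2.cvtColor(c["img"],cv2.COLOR_BGR2HSV)
    m=(P[...,2]>8)&(P[...,2]<24)&(g[...,2]>90)&(g[...,1]<90)&(P[...,0]>500)&(P[...,0]<760)&(P[...,1]>-40)&(P[...,1]<150)
    q=P[m]; print(n,len(q),np.median(q[:,2]))
    # side edges: for x slices min/max y
    for k in(0,1):
        xs=np.arange(540,700,6);e=[]
        for x in xs:
            t=q[abs(q[:,0]-x)<3][:,1]
            if len(t)>5:e.append((x,np.percentile(t,[2,98])[k]))
        e=np.array(e); print(k,e[::4].round(0).tolist(),np.degrees(np.arctan(np.median([ (e[j,1]-e[i,1])/(e[j,0]-e[i,0]) for i in range(len(e)) for j in range(i+3,len(e))]))))
    ys=np.arange(20,120,5);e=np.array([(y,np.percentile(t,2)) for y in ys if len(t:=q[abs(q[:,1]-y)<3][:,0])>5])
    print("front",e.round(0).tolist())
E
```

```text
w3.npy 3184 15.444958799191085
0 [[540.0, 28.0], [564.0, 22.0], [588.0, 31.0], [612.0, 107.0]] 30.102790901578096
1 [[540.0, 136.0], [564.0, 133.0], [588.0, 130.0], [612.0, 109.0]] -9.762636166782379
front [[20.0, 548.0], [25.0, 528.0], [30.0, 519.0], [35.0, 519.0], [40.0, 520.0], [45.0, 521.0], [50.0, 522.0], [55.0, 523.0], [60.0, 524.0], [65.0, 525.0], [70.0, 526.0], [75.0, 528.0], [80.0, 528.0], [85.0, 529.0], [90.0, 530.0], [95.0, 531.0], [100.0, 532.0], [105.0, 533.0], [110.0, 534.0], [115.0, 535.0]]
top0.npy 698 16.08811915904539
0 [[540.0, 27.0], [564.0, 19.0], [588.0, 15.0], [612.0, 11.0], [636.0, 5.0], [660.0, 1.0], [684.0, -3.0]] -12.118228277637405
1 [[540.0, 130.0], [564.0, 131.0], [588.0, 50.0], [612.0, 127.0], [636.0, 120.0], [660.0, 100.0], [684.0, 111.0]] -10.754084725022546
front [[20.0, 556.0], [25.0, 528.0], [30.0, 525.0], [35.0, 525.0], [40.0, 526.0], [45.0, 523.0], [50.0, 525.0], [55.0, 526.0], [60.0, 530.0], [65.0, 532.0], [70.0, 528.0], [75.0, 528.0], [80.0, 532.0], [85.0, 532.0], [90.0, 532.0], [95.0, 533.0], [100.0, 536.0], [105.0, 537.0], [110.0, 536.0], [115.0, 539.0]]
```

```bash
python3 - <<'E'
from h import *
delta(515,87,229.2,2.955)
E
```

```text
pos [501.6  95.7 260.1] rot [ 3.142 -0.     2.891] gap 35.8 F [ 0.4  0.3 -0.2] q6 -1.2 t 6.775
delta [-0.0151 -0.0051  0.0309] turn -0.064
```

Request:
arm_command([
  [-0.7,-0.0051,-0.0017,0,-0.064],
  [-0.7,-0.005,-0.0017,0.0155,0],
  [-0.7,-0.005,-0.0017,0.0154,0],
  [-0.7,-0.0057,0,0.0082,0],
  [-0.7,-0.0057,0,0.0082,0],
  [-0.7,0,0,0,0],
])

```text
clock: 7.52
eef_pos: [527.0, 84.7, 212.0]
eef_rot: [-3.141, -0.001, 2.953]
wrist_force: [0.6, -0.1, -0.5]
finger_gap: 35.4
finger_force: 25.0
```

```bash
python3 - <<'E'
from rim import *
w=grab("wrist");s=grab("scene");t=grab("top")
tilt(["scene","wrist"],"r",yaw=2.955,cams=[s,w])
M0=np.array([559.5,78,186.])
for cs,fr in(([w],0),([s,w],1),([t,s,w],1)): print(*fit(cs,M0,fr))
delta(544.5,81.5,186.7)
E
```

```text
scene 160 tilt deg 33.3 side deg 0.0 offset u,v [-2.5  2.2] axial [-62.9  11.1] rms 0.68
wrist 1001 tilt deg 34.3 side deg 0.0 offset u,v [-0.5  1.2] axial [-18.4  11.3] rms 1.61
[543] [558.2  78.5 186.7] 2.889
[84, 543] [559.4  77.8 184.9] 3.0278993365803157
[0, 84, 543] [559.4  77.8 184.9] 3.0278993365803157
pos [527.   84.8 213.1] rot [3.1 0.  3. ] gap 35.6 F [ 0.5  0.  -1.2] q6 -1.29 t 7.675
delta [-0.  0.  0.] turn 0
```

Request:
arm_command([
  [-0.7,-0.0034,0,0.0049,0],
  [-0.7,-0.0034,0,0.0049,0],
  [-0.7,-0.0034,0,0.0049,0],
  [-0.7,0,0,0,0],
])

```text
clock: 8.18
eef_pos: [537.0, 82.8, 197.5]
eef_rot: [-3.141, -0.001, 2.954]
wrist_force: [-0.0, -0.0, -0.6]
finger_gap: 35.6
finger_force: 25.0
```

Request:
arm_command([
  [-0.7,-0.0029,0,0.0041,0],
  [-0.7,-0.0029,0,0.0041,0],
  [-0.7,-0.0023,0,0.0033,0],
  [-0.7,0,0,0,0],
])

```text
clock: 8.68
eef_pos: [544.9, 81.3, 186.2]
eef_rot: [-3.141, -0.0, 2.954]
wrist_force: [-0.8, 0.5, 0.6]
finger_gap: 35.7
finger_force: 25.0
```

Request:
arm_command([
  [0.2,0,0,0,0],
  [0.2,0,0,0,0],
  [0.2,0,0,0,0],
  [0.2,0,0,0,0],
  [0.2,0.006,0,-0.02,0],
  [0.2,0.012,0,-0.04,0],
  [0.2,0.012,0,-0.04,0],
  [0.2,0,0,0,0],
])

```text
clock: 9.68
eef_pos: [515.9, 87.2, 289.6]
eef_rot: [3.14, 0.005, 2.954]
wrist_force: [0.1, 0.1, -0.3]
finger_gap: 56.7
finger_force: 0.0
```

```bash
python3 - <<'E'
from rim import *
s=grab("scene");w=grab("wrist")
B=np.array([559.5,78,186.]);a=ax(2.955)
for c in(s,w):
    P=cloud(c)-B; m=redmask(c); t=P@a; r=np.linalg.norm(P-t[...,None]*a,axis=2); k=m&(r<30)&(t>-190)&(t<80)
    print(k.sum(),np.percentile(t[k],[2,50,98]) if k.any() else 0)
cv2.imwrite("pics/c4.png",np.hstack([cv2.resize(s["img"][150:270,180:320],None,fx=3,fy=3),cv2.resize(w["img"][150:390,150:410],(390,360))]))
delta(510,270,230,2.955)
E
```

```text
3 [-50.6 -49.3  -2.4]
188 [-89.7 -50.9 -48.6]
pos [515.4  86.9 286.1] rot [-3.1 -0.   3. ] gap 56.4 F [-0.1 -0.6 -0.7] q6 -1.29 t 9.775
delta [0.  0.2 0.1] turn -0.001
```

View pics/c4.png

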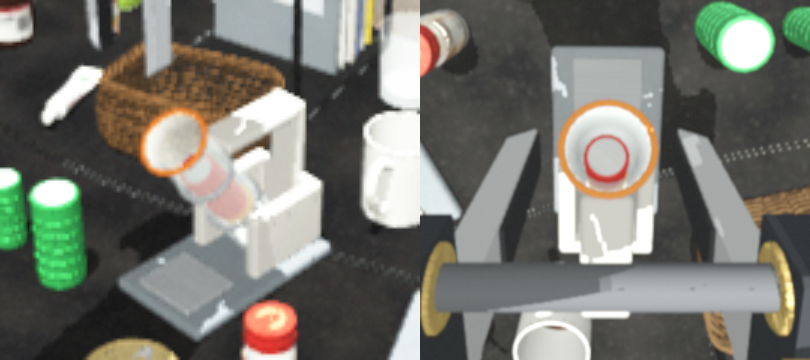

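Red pack is down the tube: its lid shows inside the orange rim at (606,158) in the right half. Next the green one; I refine its position from the earlier wrist view.

```bash
python3 - <<'E'
from rim import *
c=np.load("w3.npy",allow_pickle=True).item();P=cloud(c)
w=(abs(P[...,2]-76)<5)&(np.hypot(P[...,0]-542,P[...,1]-277)<32);v,u=np.nonzero(w);print(w.sum(),u.mean(),v.mean(),ray(c,u.mean(),v.mean(),76),(P[w].min(0)+P[w].max(0))/2)
np.set_printoptions(precision=4)
delta(542,277,47,2.955)
E
```

```text
692 430.48988439306356 181.5722543352601 [542.  278.5  76. ] [542.7 279.3  75. ]
pos [515.4  86.9 286.1] rot [-3.142 -0.     2.954] gap 56.4 F [-0.1 -0.6 -0.7] q6 -1.29 t 9.775
delta [0.0093 0.1917 0.2391] turn -0.001
```

Request:
arm_command([
  [0.3,0.0016,0.02,0,0],
  [0.3,0.0016,0.0345,0,0],
  [0.3,0.0016,0.0345,0,0],
  [0.3,0.0016,0.0345,0,0],
  [0.3,0.0016,0.0345,0,0],
  [0.3,0.0016,0.0345,0,0],
  [0.3,0,0,0.04,0],
  [0.3,0,0,0.04,0],
  [0.3,0,0,0.04,0],
  [0.3,0,0,0.04,0],
  [0.3,0,0,0.04,0],
  [0.3,0,0,0.0391,0],
  [0.3,0,0,0,0],
], newtons=5)

```text
clock: 11.4
eef_pos: [539.8, 277.9, 43.8]
eef_rot: [-3.138, -0.006, 2.954]
wrist_force: [-0.1, -0.0, -0.1]
finger_gap: 61.2
finger_force: 0.0
```

Request:
arm_command([
  [-0.5,0,0,0,0],
  [-0.5,0,0,0,0],
  [-0.5,0,0,0,0],
  [-0.5,0,0,0,0],
])

```text
clock: 11.9
eef_pos: [542.5, 278.3, 48.5]
eef_rot: [3.14, 0.001, 2.954]
wrist_force: [0.7, 1.9, 4.1]
finger_gap: 36.6
finger_force: 5.0
```

Request:
arm_command([
  [-0.5,0.0041,0,0,0],
  [-0.5,0.0041,0,-0.0007,0],
  [-0.5,0.0041,0,-0.0004,0],
  [-0.5,0.0041,0,-0.0003,0],
  [-0.5,0.0041,0,0.0001,0],
  [-0.5,0.0041,0,0.0002,0],
  [-0.5,0.0041,0,0.0006,0],
  [-0.5,0.0041,0,0.0008,0],
  [-0.5,0.0041,0,0.0011,0],
  [-0.5,0.0041,0,0.0012,0],
  [-0.5,0,0,0,0],
])

```text
clock: 13.28
eef_pos: [501.1, 285.3, 44.4]
eef_rot: [-3.141, -0.001, 2.954]
wrist_force: [-0.1, 0.2, 0.1]
finger_gap: 36.4
finger_force: 5.0
```

Request:
arm_command([
  [-0.7,0,0,0,0],
  [-0.7,0,0,0,0],
  [-0.7,0,0,-0.02,0],
  [-0.7,0,0,-0.036,0],
  [-0.7,0,0,-0.04,0],
  [-0.7,0,0,-0.04,0],
  [-0.7,0,0,-0.04,0],
  [-0.7,0,0,-0.04,0],
  [-0.7,0,0,0,0],
  [-0.7,0,0,0,0],
], newtons=25)

```text
clock: 14.52
eef_pos: [501.4, 285.3, 259.7]
eef_rot: [-3.141, -0.001, 2.954]
wrist_force: [-0.0, 0.5, -1.0]
finger_gap: 35.7
finger_force: 24.9
```

```bash
python3 - <<'E'
from rim import *
tilt(["scene","wrist"],"g",yaw=2.955)
np.set_printoptions(precision=4)
# pre-insert, s=76
delta(515.5,87.5,229.2,2.955)
E
```

```text
scene 158 tilt deg 35.4 side deg 1.3 offset u,v [-0.5  1.4] axial [-65.6   9.1] rms 0.96
wrist 1043 tilt deg 35.0 side deg 1.6 offset u,v [0.6 1.2] axial [-52.5  11.5] rms 1.3
pos [501.3 285.3 259.3] rot [-3.14  -0.002  2.954] gap 35.4 F [-0.3  0.1 -0.7] q6 -0.93 t 14.625
delta [-0.0509 -0.1916  0.0303] turn -0.001
```

Request:
arm_command([
  [-0.7,-0.005,-0.02,0,0],
  [-0.7,-0.0089,-0.0335,0,0],
  [-0.7,-0.0092,-0.0345,0,0],
  [-0.7,-0.0092,-0.0345,0,0],
  [-0.7,-0.0092,-0.0345,0,0],
  [-0.7,-0.0092,-0.0346,0,0],
  [-0.7,0,0,0.0153,0],
  [-0.7,0,0,0.015,0],
  [-0.7,0,0,0,0],
  [-0.7,-0.0057,0,0.0082,0],
  [-0.7,-0.0057,0,0.0082,0],
  [-0.7,0,0,0,0],
])

```text
clock: 16.12
eef_pos: [527.0, 85.7, 213.3]
eef_rot: [-3.141, -0.001, 2.954]
wrist_force: [0.5, -0.6, 0.3]
finger_gap: 35.4
finger_force: 24.9
```

Request:
arm_command([
  [-0.7,-0.0034,0,0.0049,0],
  [-0.7,-0.0034,0,0.0049,0],
  [-0.7,-0.0034,0,0.0049,0],
  [-0.7,0,0,0,0],
])

```text
clock: 16.62
eef_pos: [536.9, 83.7, 198.9]
eef_rot: [-3.141, -0.001, 2.954]
wrist_force: [-0.1, 0.2, -0.1]
finger_gap: 35.5
finger_force: 24.9
```

Request:
arm_command([
  [-0.7,-0.0029,0,0.0044,0],
  [-0.7,-0.0029,0,0.0044,0],
  [-0.7,-0.0023,0,0.0036,0],
  [-0.7,0,0,0,0],
])

```text
clock: 17.12
eef_pos: [544.9, 82.2, 186.6]
eef_rot: [-3.141, -0.001, 2.954]
wrist_force: [-0.4, -0.2, 0.5]
finger_gap: 35.6
finger_force: 24.9
```

Request:
arm_command([
  [0.2,0,0,0,0],
  [0.2,0,0,0,0],
  [0.2,0,0,0,0],
  [0.2,0,0,0,0],
  [0.2,0.006,0,-0.02,0],
  [0.2,0.012,0,-0.04,0],
  [0.2,0.012,0,-0.04,0],
  [0.2,0,0,0,0],
])

```text
clock: 18.12
eef_pos: [515.8, 88.1, 290.1]
eef_rot: [3.14, 0.005, 2.954]
wrist_force: [0.0, 0.6, 0.1]
finger_gap: 56.1
finger_force: 0.0
```

```bash
python3 - <<'E'
from rim import *
s=grab("scene");w=grab("wrist");np.save("w5.npy",w,allow_pickle=True)
B=np.array([559.5,78,186.]);a=ax(2.955)
for c in(s,w):
    P=cloud(c)-B; m=redmask(c,"g"); t=P@a; r=np.linalg.norm(P-t[...,None]*a,axis=2); k=m&(r<40)&(t>-190)&(t<80)
    print(k.sum(),np.percentile(t[k],[2,50,98]) if k.any() else 0)
    k=(r<14)&(t>0)&(t<60); print("lid",k.sum(),np.median(t[k]),np.median(P[k]-t[k][:,None]*a,0))
P=cloud(w)-B
# rod detail from top: eye orientation
np.set_printoptions(precision=4); delta(440,-385,330,2.955)
E
```

```text
116 [-13.7   6.   26.4]
lid 69 25.329496443226894 [ 0.  -1.  -0.2]
371 [-33.5  14.5  26.9]
lid 744 26.24644447361304 [ 0.5 -0.4  0.4]
pos [515.3  87.8 286.6] rot [-3.142 -0.     2.954] gap 56.4 F [ 0.8  0.2 -0.8] q6 -1.28 t 18.225
delta [-0.0142 -0.4786 -0.0434] turn -0.001
```

Request:
arm_command([
  [0.2,0.004,-0.02,-0.01,0],
  [0.2,0.004,-0.0435,-0.01,0],
  [0.2,0.004,-0.0435,-0.01,0],
  [0.2,0.004,-0.0435,-0.01,0],
  [0.2,0.0,-0.0435,0,0],
  [0.2,0.0,-0.0435,0,0],
  [0.2,-0.01,-0.0435,0,0],
  [0.2,-0.01,-0.0435,0,0],
  [0.2,-0.01,-0.0435,0,0],
  [0.2,-0.01,-0.0435,0,0],
  [0.2,-0.01,-0.0435,0,0],
  [0.2,-0.01,-0.02,0,0],
  [0.2,0,0,0,0],
  [0.2,0,0,0,0],
])

```text
clock: 19.98
eef_pos: [469.4, -386.6, 327.0]
eef_rot: [3.141, -0.0, 2.954]
wrist_force: [-0.3, 0.0, 0.5]
finger_gap: 56.7
finger_force: 0.0
```

```bash
python3 - <<'E'
from rim import *
w=grab("wrist");np.save("w6.npy",w,allow_pickle=True)
delta(480,-385,200)
P=cloud(w)
for a,b in((2,14),(20,48),(52,90),(95,125),(128,142)):
    k=(P[...,2]>a)&(P[...,2]<b)&(np.hypot(P[...,0]-480,P[...,1]+385)<45)
    q=P[k]; v,u=np.nonzero(k)
    if len(q)<5: print(a,len(q));continue
    ev,E=np.linalg.eigh(np.cov(q[:,:2].T)); print(a,len(q),q.mean(0),(q.min(0)+q.max(0))/2,"pix",u.mean(),v.mean(),"maj",np.degrees(np.arctan2(*E[::-1,1])),np.sqrt(ev))
k=(P[...,2]>130)&(np.hypot(P[...,0]-480,P[...,1]+385)<45)
v,u=np.nonzero(k); u0,v0=(int(u.mean()),int(v.mean())) if len(u) else (280,200)
u0=min(max(u0,90),470);v0=min(max(v0,70),350);print(u0-90,v0-70)
cv2.imwrite("pics/w6.png",cv2.resize(w["img"][v0-70:v0+70,u0-90:u0+90],None,fx=4,fy=4))
E
```

```text
pos [ 469.6 -386.4  327.3] rot [ 3.1 -0.   3. ] gap 56.3 F [0.1 0.4 0.5] q6 -2.13 t 20.025
delta [-0.   0.   0.1] turn 0
2 155 [ 475.  -387.2   11. ] [ 475.6 -389.8    8. ] pix 275.4193548387097 172.58709677419355 maj 105.24440840922591 [5.5 9.7]
20 23 [ 475.9 -384.9   34. ] [ 476.8 -384.5   33.8] pix 277.04347826086956 175.43478260869566 maj 86.85998875010941 [1.  3.5]
52 76 [ 477.7 -380.6   75.7] [ 481.4 -385.    70.1] pix 280.4868421052632 181.42105263157896 maj 113.3783095300064 [ 2.1 14.2]
95 75 [ 474.1 -384.4  110.1] [ 476.9 -385.9  109.9] pix 277.58666666666664 184.52 maj 87.48180584172125 [3.1 6.7]
128 231 [ 481.  -385.1  134.5] [ 481.7 -385.4  132.7] pix 278.2857142857143 194.03030303030303 maj 158.41062771528428 [5.3 5.5]
204 280
```

View pics/w6.png

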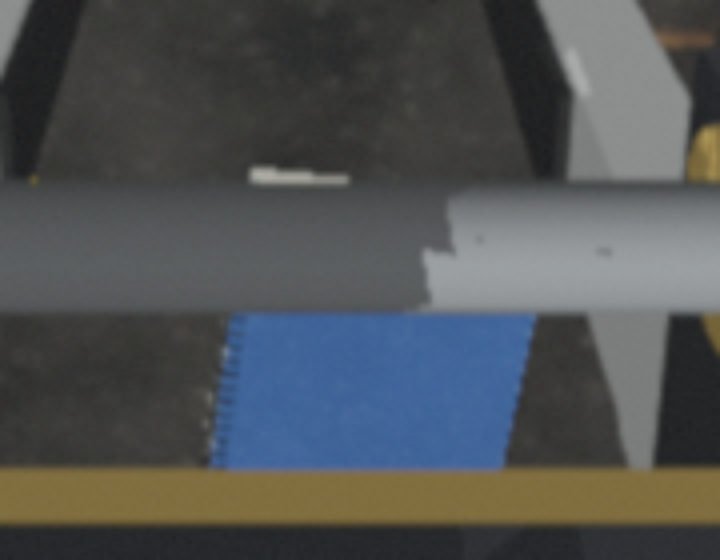

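```bash
python3 - <<'E'
from rim import *
l=lambda n:np.load(n,allow_pickle=True).item()
P=cloud(l("top0.npy")).reshape(-1,3)
for x in(350,400,450,500,550):
    print(x,[(y,int(np.percentile(t[:,2],98))) for y in range(-320,-640,-30) if len(t:=P[(abs(P[:,0]-x)<25)&(abs(P[:,1]-y)<15)])>3])
P=cloud(grab("scene"));k=(P[...,2]>52)&(P[...,2]<90)&(np.hypot(P[...,0]-480,P[...,1]+385)<30);q=P[k]
ev,E=np.linalg.eigh(np.cov(q[:,:2].T));print(len(q),q.mean(0),np.degrees(np.arctan2(*E[::-1,1])),np.sqrt(ev))
np.set_printoptions(precision=4)
delta(480.5,-385,95,0.408)
E
```

```text
350 [(-320, 11), (-350, 9), (-380, 8), (-410, 8), (-440, 10), (-470, 159), (-500, 161), (-530, 150), (-560, 127), (-590, 104), (-620, 82)]
400 [(-320, 8), (-350, 8), (-380, 8), (-410, 9), (-440, 9), (-470, 7), (-500, 160), (-530, 161), (-560, 150), (-590, 128), (-620, 105)]
450 [(-320, 9), (-350, 7), (-380, 111), (-410, 7), (-440, 8), (-470, 8), (-500, 8), (-530, 161), (-560, 161), (-590, 149), (-620, 121)]
500 [(-320, 9), (-350, 11), (-380, 140), (-410, 13), (-440, 8), (-470, 9), (-500, 12), (-530, 9), (-560, 154), (-590, 28), (-620, 7)]
550 [(-320, 8), (-350, 8), (-380, 8), (-410, 8), (-440, 10), (-470, 9), (-500, 8), (-530, 9), (-560, 8), (-590, 9), (-620, 10)]
116 [ 479.8 -386.5   68.5] 113.64094438676382 [ 2.  12.8]
pos [ 469.8 -386.3  327.4] rot [-3.141  0.     2.954] gap 55.8 F [ 0.8  0.  -0.3] q6 -2.13 t 20.075
delta [-0.0102  0.0033  0.2324] turn -0.595
```

Request:
arm_command([
  [0.2,0,0,0,0.182],
  [0.2,0,0,0,0.182],
  [0.2,0,0,0,0.182],
  [0.2,0,0,0,0.182],
  [0.2,0,0,0,0.182],
  [0.2,0,0,0,0.182],
  [0.2,0,0,0,0.182],
  [0.2,0,0,0,0.182],
  [0.2,0,0,0,0.182],
  [0.2,0,0,0,0.182],
  [0.2,0,0,0,0.182],
  [0.2,0,0,0,0.182],
  [0.2,0,0,0,0.182],
  [0.2,0,0,0,0.182],
  [0.2,0,0,0,0],
], newtons=5)

```text
clock: 21.95
eef_pos: [470.0, -386.4, 327.4]
eef_rot: [3.141, -0.0, 0.408]
wrist_force: [0.6, -0.5, 0.4]
finger_gap: 56.3
finger_force: 0.0
```

```bash
python3 - <<'E'
from rim import *
w=grab("wrist");P=cloud(w)
for a,b in((52,90),(128,142)):
    k=(P[...,2]>a)&(P[...,2]<b)&(np.hypot(P[...,0]-480,P[...,1]+385)<35);q=P[k]
    ev,E=np.linalg.eigh(np.cov(q[:,:2].T)); print(a,len(q),q.mean(0),(q.min(0)+q.max(0))/2,np.degrees(np.arctan2(*E[::-1,1])),np.sqrt(ev))
np.set_printoptions(precision=4)
delta(480.5,-385,97,0.408)
E
```

```text
52 75 [ 484.6 -384.5   78.3] [ 484.  -385.2   74.7] 114.83889981106127 [ 2.4 16. ]
128 240 [ 483.9 -384.9  134.4] [ 483.8 -385.1  132.4] 63.5303742700863 [5.3 5.4]
pos [ 470.  -386.5  327.4] rot [ 3.141 -0.     0.411] gap 56.4 F [ 0.3  0.7 -0.7] q6 0.41 t 22.0
delta [0.0102 0.0027 0.2304] turn 0.003
```

Request:
arm_command([
  [0.2,0.0058,0.0016,0.02,0],
  [0.2,0.0058,0.0016,0.03,0],
  [0.2,0,0,0.04,0],
  [0.2,0,0,0.04,0],
  [0.2,0,0,0.04,0],
  [0.2,0,0,0.04,0],
  [0.2,0,0,0.0204,0],
  [0.2,0,0,0,0],
  [-0.8,0,0,0,0],
  [-0.8,0,0,0,0],
  [-0.8,0,0,0,0],
  [-0.8,0,0,0,0],
  [-0.8,0,0,0,0],
])

```text
clock: 23.62
eef_pos: [482.0, -385.4, 97.0]
eef_rot: [3.141, -0.0, 0.406]
wrist_force: [0.2, 1.9, 3.9]
finger_gap: 22.0
finger_force: 5.0
```

Request:
arm_command([
  [-0.8,-0.0051,0,0,0],
  [-0.8,-0.0051,0,-0.0002,0],
  [-0.8,-0.0051,0,0,0],
  [-0.8,-0.0051,0,0,0],
  [-0.8,-0.0051,0,0.0003,0],
  [-0.8,-0.0051,0,0.0005,0],
  [-0.8,-0.0051,0,0.0007,0],
  [-0.8,-0.005,0,0.001,0],
  [-0.8,-0.005,0,0.0012,0],
  [-0.8,-0.0049,0,0.0014,0],
  [-0.8,-0.0048,0,0.0016,0],
  [-0.8,-0.0048,0,0.0018,0],
  [-0.8,-0.0047,0,0.002,0],
  [-0.8,-0.0046,0,0.0023,0],
  [-0.8,0,0,0,0],
])

```text
clock: 25.5
eef_pos: [417.7, -413.0, 84.0]
eef_rot: [-3.141, 0.0, 0.405]
wrist_force: [0.0, -0.2, 1.1]
finger_gap: 22.1
finger_force: 5.0
```

Request:
arm_command([
  [-0.9,0,0,0,0],
  [-0.9,0,0,0,0],
  [-0.9,0,0,0,0],
  [-0.9,0,0,-0.02,0],
  [-0.9,0,0,-0.036,0],
  [-0.9,0,0,-0.04,0],
  [-0.9,0,0,-0.04,0],
  [-0.9,0,0,-0.04,0],
  [-0.9,0,0,-0.04,0],
  [-0.9,0,0,-0.02,0],
  [-0.9,0,0,0,0],
  [-0.9,0,0,0,0],
], newtons=60)

```text
clock: 27.0
eef_pos: [417.9, -412.5, 318.5]
eef_rot: [-3.14, 0.001, 0.406]
wrist_force: [-0.1, 0.5, -2.0]
finger_gap: 21.0
finger_force: 60.0
```

```bash
cat >> h.py <<'E'
def rodtilt(yaw,sgn,cams=("scene","top","wrist")):
    """rod axis by line through points per axial slice, all depth points near grasp, below fingers; rel. to grasp"""
    s=manip.read_state();G=np.array(s["eef_pos"])+[0,0,19];ex=sgn*np.array([np.cos(yaw),np.sin(yaw),0]);ey=np.array([-ex[1],ex[0],0])
    for n in cams:
        c=grab(n);np.save("r_"+n+".npy",c,allow_pickle=True);P=cloud(c)-G;a=np.stack([P@ex,P@ey,P[...,2]],-1)
        t0=np.radians(35);d=np.array([np.sin(t0),0,np.cos(t0)]);t=a@d;r=np.linalg.norm(a-t[...,None]*d,axis=-1)
        for lo,hi,rr in((-118,-92,40),(-90,-60,30),(-58,-30,40)):
            q=a[(t>lo)&(t<hi)&(r<rr)]
            if len(q)>5: m=(q.min(0)+q.max(0))/2; e=np.median(q,0); print(n,lo,len(q),"mid",m.round(1),"med",e.round(1),"angle",np.degrees(np.arctan2(e[0],e[2]))%180-180 if 0 else round(np.degrees(np.arctan2(-e[0],-e[2])),1),"axial",(q@d).min().round(1))
E
python3 - <<'E'
from rim import *
rodtilt(0.408,-1)
np.set_printoptions(precision=4)
delta(480,-50,330,-.187)
E
```

```text
scene -118 148 mid [-60.6   1.1 -90.2] med [-55.6  -2.8 -88.3] angle 32.2 axial -116.0
scene -90 37 mid [-42.6   2.9 -62.7] med [-38.4   0.6 -61.6] angle 31.9 axial -89.2
scene -58 25 mid [-25.3   0.4 -36. ] med [-26.5 -14.9 -36.5] angle 36.0 axial -57.7
top -118 95 mid [-66.    1.8 -80.4] med [-67.8  -2.4 -80.8] angle 40.0 axial -115.7
top -90 40 mid [-48.2   2.1 -55. ] med [-49.4  -0.3 -55.8] angle 41.5 axial -88.9
top -58 36 mid [-34.2   1.2 -32.8] med [-35.9  -1.4 -37.1] angle 44.1 axial -58.0
wrist -118 1122 mid [-65.4   1.  -81.4] med [-66.7   0.8 -81.3] angle 39.4 axial -117.0
wrist -90 611 mid [-48.7   2.2 -57.7] med [-47.9   0.8 -54.3] angle 41.4 axial -90.0
wrist -58 993 mid [-29.5   1.1 -33.3] med [-30.9   4.2 -32.9] angle 43.2 axial -58.0
pos [ 417.9 -412.6  318.9] rot [-3.14   0.001  0.406] gap 21.3 F [-0.9 -0.3 -1.2] q6 0.32 t 27.15
delta [ 0.2002 -0.3087 -0.0107] turn 0.593
```

```bash
python3 - <<'E'
from rim import *
np.set_printoptions(precision=4)
delta(466.8,95.5,300,-.187)
E
```

```text
pos [ 417.9 -412.6  318.9] rot [-3.14   0.001  0.406] gap 21.3 F [-0.9 -0.3 -1.2] q6 0.32 t 27.15
delta [ 0.2455 -0.4475  0.0195] turn 0.593
```

Request:
arm_command([
  [-0.9,0.01,-0.018,0,0],
  [-0.9,0.0194,-0.0353,0,0],
  [-0.9,0.0194,-0.0353,0,0],
  [-0.9,0.0194,-0.0353,0,0],
  [-0.9,0.0194,-0.0353,0,0],
  [-0.9,0.0194,-0.0353,0,0],
  [-0.9,0.0194,-0.0353,0,0],
  [-0.9,0.0194,-0.0353,0,0],
  [-0.9,0.0194,-0.0353,0,0],
  [-0.9,0.0194,-0.0353,0,0],
  [-0.9,0.0194,-0.0353,0,0],
  [-0.9,0.0194,-0.0353,0,0],
  [-0.9,0.0221,-0.0412,0,0],
  [-0.9,0,0,0,0.148],
  [-0.9,0,0,0,0.148],
  [-0.9,0,0,0,0.148],
  [-0.9,0,0,0,0.149],
  [-0.9,0,0,0.0195,0],
  [-0.9,0,0,0,0],
])

```text
clock: 29.52
eef_pos: [466.4, 95.2, 299.2]
eef_rot: [3.141, 0.003, -0.187]
wrist_force: [0.3, -0.1, -0.8]
finger_gap: 21.4
finger_force: 60.0
```

```bash
python3 - <<'E'
from rim import *
rodtilt(-.187,-1)
w=np.load("r_wrist.npy",allow_pickle=True).item();s=np.load("r_scene.npy",allow_pickle=True).item()
cv2.imwrite("pics/c7.png",np.hstack([cv2.resize(s["img"][100:260,140:320],None,fx=2.25,fy=2.25),cv2.resize(w["img"],(395,360))[:,:]]))
delta(466.8,95.5,300,-.187)
E
```

```text
scene -118 111 mid [-64.    4.2 -86.5] med [-59.1   8.8 -86.4] angle 34.4 axial -117.4
scene -90 40 mid [-46.1   3.8 -61.1] med [-43.7   7.1 -60.7] angle 35.7 axial -89.0
scene -58 45 mid [-27.    5.9 -33.6] med [-28.   17.6 -33. ] angle 40.3 axial -57.8
wrist -118 1117 mid [-66.7   1.  -80.1] med [-68.    0.6 -79.7] angle 40.5 axial -116.1
wrist -90 601 mid [-50.6   0.6 -56.9] med [-49.6   0.7 -53.4] angle 42.9 axial -90.0
wrist -58 1031 mid [-30.8   1.  -32.2] med [-32.7   2.  -32.1] angle 45.6 axial -58.0
pos [467.1  95.3 301.1] rot [-3.1 -0.  -0.2] gap 20.9 F [ 0.6 -0.3 -1. ] q6 1.88 t 29.675
delta [-0. -0.  0.] turn 0.0
```

View pics/c7.png

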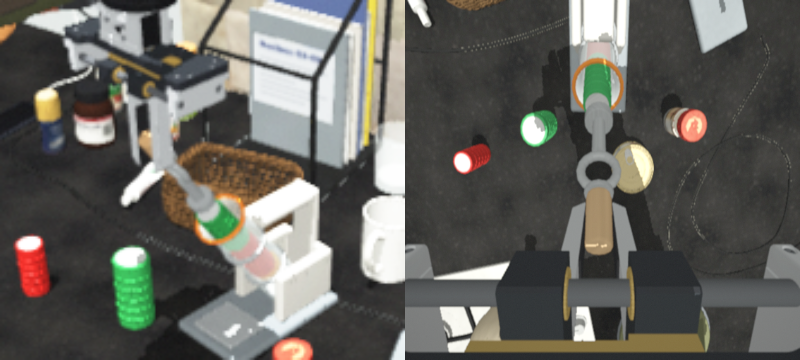

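The left half shows the rod's foot lined up over the green pack at about (215,205); the right half shows the foot on the axis of the mouth at (597,100). Now I push.

Request:
arm_command([
  [-0.9,0.002,0,0.0057,0],
  [-0.9,0.004,0,0.0057,0],
  [-0.9,0.004,0,0.0057,0],
  [-0.9,0.004,0,0.0057,0],
  [-0.9,0.004,0,0.0057,0],
  [-0.9,0,0,0,0],
])

```text
clock: 30.42
eef_pos: [484.7, 91.8, 271.5]
eef_rot: [3.141, 0.001, -0.187]
wrist_force: [-0.7, -0.2, -1.1]
finger_gap: 20.8
finger_force: 60.0
```

Request:
arm_command([
  [-0.9,0.004,0,0.0057,0],
  [-0.9,0.004,0,0.0057,0],
  [-0.9,0,0,0,0],
])

```text
clock: 30.8
eef_pos: [492.6, 90.3, 260.0]
eef_rot: [3.141, 0.001, -0.187]
wrist_force: [-0.3, -0.6, -0.7]
finger_gap: 20.6
finger_force: 60.0
```

```bash
cat > lid.py <<'E'
from rim import *
import sys
B=np.array([559.5,78,186.]);a=ax(2.955)
for n in("scene","wrist"):
    c=grab(n);np.save("l_"+n+".npy",c,allow_pickle=True)
    P=cloud(c)-B; m=redmask(c,"g"); t=P@a; r=np.linalg.norm(P-t[...,None]*a,axis=2); k=m&(r<40)&(t>-190)&(t<80)
    print(n,"green",k.sum(),np.percentile(t[k],[2,50,98]) if k.any() else 0)
    m=redmask(c,"r");k=m&(r<40)&(t>-190)&(t<80);print("red",k.sum(),np.percentile(t[k],[2,50,98]) if k.any() else 0)
rodtilt(-.187,-1)
E
python3 lid.py; python3 -c "
from h import *
c=np.load('l_scene.npy',allow_pickle=True).item();w=np.load('l_wrist.npy',allow_pickle=True).item()
cv2.imwrite('pics/c8.png',np.hstack([cv2.resize(c['img'][120:260,180:320],None,fx=2.86,fy=2.86),cv2.resize(w['img'][0:280,140:420],(400,400))]))"
```

```text
scene green 29 [-13.7  -7.6  -2.5]
red 0 0
wrist green 562 [-22.2 -10.   -2.4]
red 0 0
scene -118 223 mid [-67.8   2.5 -92. ] med [-60.6   8.8 -89.7] angle 34.0 axial -117.9
scene -90 37 mid [-44.7   3.  -61.6] med [-43.5   6.8 -60.9] angle 35.5 axial -89.8
scene -58 35 mid [-28.    6.1 -33.2] med [-26.8  18.1 -31.9] angle 40.0 axial -57.4
wrist -118 2615 mid [-68.5  -0.1 -90.1] med [-69.1   0.8 -82.9] angle 39.8 axial -118.0
wrist -90 622 mid [-46.9   0.5 -57.4] med [-48.2   0.8 -53.7] angle 41.9 axial -89.9
wrist -58 988 mid [-29.7   1.1 -33. ] med [-31.1  -2.6 -32.1] angle 44.0 axial -58.0
```

Request:
arm_command([
  [-0.9,0.0029,0,0.0041,0],
  [-0.9,0.0029,0,0.0041,0],
  [-0.9,0.0029,0,0.0041,0],
  [-0.9,0,0,0,0],
])

```text
clock: 31.55
eef_pos: [501.1, 88.7, 247.8]
eef_rot: [3.141, 0.001, -0.187]
wrist_force: [-0.5, 0.9, -0.7]
finger_gap: 20.8
finger_force: 60.0
```

Request:
arm_command([
  [-0.9,0.0023,0,0.0033,0],
  [-0.9,0,0,0,0],
])

```text
clock: 31.8
eef_pos: [503.3, 88.3, 244.7]
eef_rot: [3.141, 0.0, -0.187]
wrist_force: [-0.1, -0.4, -1.6]
finger_gap: 20.8
finger_force: 60.0
```

Request:
arm_command([
  [-0.9,0.0009,0,0.0012,0],
  [-0.9,0.0009,0,0.0012,0],
  [-0.9,0,0,0,0],
])

```text
clock: 32.17
eef_pos: [505.0, 88.1, 243.0]
eef_rot: [-3.141, -0.0, -0.187]
wrist_force: [-3.9, 0.6, 4.9]
finger_gap: 21.0
finger_force: 60.0
```

Request:
arm_command([
  [-0.9,0.0009,0,0.0012,0],
  [-0.9,0.0009,0,0.0012,0],
  [-0.9,0,0,0,0],
])

```text
clock: 32.55
eef_pos: [506.3, 88.2, 243.1]
eef_rot: [-3.14, -0.001, -0.187]
wrist_force: [-20.5, 2.9, 28.7]
finger_gap: 20.7
finger_force: 60.1
```

Request:
arm_command([
  [-0.9,0,0,0,0],
  [-0.9,0,0,0,0],
])

```text
clock: 32.8
eef_pos: [506.3, 88.3, 243.1]
eef_rot: [-3.14, -0.001, -0.187]
wrist_force: [-20.7, 2.6, 27.5]
finger_gap: 21.0
finger_force: 60.1
```

```bash
python3 lid.py|grep -v " -[59]"; python3 -c "
from h import *
w=np.load('l_wrist.npy',allow_pickle=True).item();s=np.load('l_scene.npy',allow_pickle=True).item()
cv2.imwrite('pics/c9.png',np.hstack([cv2.resize(s['img'][130:250,180:320],None,fx=3,fy=3),cv2.resize(w['img'][0:260,150:410],(360,360))]))"
```

```text
scene green 1 [-27.2 -27.2 -27.2]
red 0 0
wrist green 19 [-24.7 -23.5 -22.5]
red 0 0
scene -118 320 mid [-56.    1.  -82.8] med [-57.9   2.5 -85.3] angle 34.2 axial -117.8
wrist -118 3495 mid [-61.1   0.1 -81.2] med [-61.6  -1.5 -83. ] angle 36.6 axial -118.0
```

View pics/c9.png

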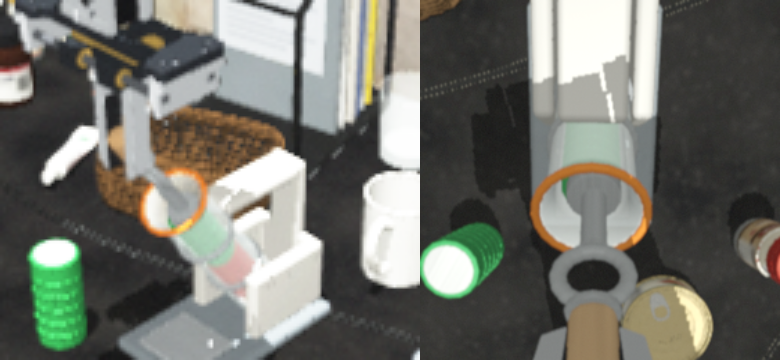

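Both halves show the pack home: the foot is inside the mouth at (595,195), the packs are at the bottom and the lid is about 23 mm below the mouth. I withdraw and go to the stand.

Request:
arm_command([
  [-0.9,-0.0057,0,-0.0082,0],
  [-0.9,-0.0057,0,-0.0082,0],
  [-0.9,-0.0057,0,-0.0082,0],
  [-0.9,-0.0057,0,-0.0082,0],
  [-0.9,-0.0057,0,-0.0082,0],
  [-0.9,-0.0115,0,-0.0164,0],
  [-0.9,-0.0115,0,-0.0164,0],
  [-0.9,-0.0115,0,-0.02,0],
  [-0.9,0,0,0,0],
])

```text
clock: 34.17
eef_pos: [444.7, 99.7, 336.1]
eef_rot: [-3.14, -0.003, -0.187]
wrist_force: [-0.5, 0.2, -1.5]
finger_gap: 21.1
finger_force: 60.0
```

```bash
python3 lid.py|grep -E "red|green"; python3 - <<'E'
from rim import *
c=np.load("l_wrist.npy",allow_pickle=True).item();B=np.array([559.5,78,186.]);a=ax(2.955)
P=cloud(c)-B;t=P@a;r=np.linalg.norm(P-t[...,None]*a,axis=2);k=(r<13)&(t<0);print("lid",k.sum(),np.median(t[k]))
np.set_printoptions(precision=4)
delta(500,-200,335)
E
```

```text
scene green 0 0
red 0 0
wrist green 184 [-30.  -23.8 -22.3]
red 0 0
lid 481 -22.86916305516144
pos [444.9  99.3 333.3] rot [ 3.141  0.001 -0.187] gap 21.3 F [-0.8  0.6 -2.1] q6 1.9 t 34.425
delta [ 0.1099  0.2839 -0.0017] turn 0
```

Request:
arm_command([
  [-0.9,0.0069,0.0177,0,0],
  [-0.9,0.0137,0.0355,0,0],
  [-0.9,0.0137,0.0355,0,0],
  [-0.9,0.0137,0.0355,0,0],
  [-0.9,0.0137,0.0355,0,0],
  [-0.9,0.0137,0.0355,0,0],
  [-0.9,0.0137,0.0355,0,0],
  [-0.9,0.0137,0.0355,0,0],
  [-0.9,0.0069,0.0177,0,0],
  [-0.9,0,0,0,0],
])

```text
clock: 35.67
eef_pos: [499.9, -200.4, 333.3]
eef_rot: [-3.141, 0.001, -0.189]
wrist_force: [0.6, -0.2, -1.6]
finger_gap: 21.0
finger_force: 60.0
```

Request:
arm_command([
  [-0.9,0,0,0,-0.1785],
  [-0.9,0,0,0,-0.1785],
  [-0.9,0,0,0,-0.1785],
  [-0.9,0,0,0,-0.1785],
  [-0.9,0,0,0,-0.1785],
  [-0.9,0,0,0,-0.1785],
  [-0.9,0,0,0,-0.1785],
  [-0.9,0,0,0,-0.1785],
  [-0.9,0,0,0,-0.1785],
  [-0.9,0,0,0,-0.1785],
  [-0.9,0,0,0,-0.1785],
  [-0.9,0,0,0,-0.1785],
  [-0.9,0,0,0,-0.1785],
  [-0.9,0,0,0,-0.1785],
  [-0.9,0,0,0,-0.1785],
  [-0.9,0,0,0,-0.1785],
  [-0.9,0,0,0,-0.1785],
  [-0.9,0,0,0,-0.1785],
  [-0.9,0,0,0,-0.1785],
  [-0.9,0,0,0,-0.1785],
])

```text
clock: 38.17
eef_pos: [500.0, -198.5, 334.2]
eef_rot: [3.142, 0.0, -2.893]
wrist_force: [0.1, 0.4, -1.3]
finger_gap: 21.2
finger_force: 60.0
```

```bash
python3 - <<'E'
from rim import *
delta(500,-200,335)
cs={n:grab(n) for n in("wrist","scene","top")}
for n,c in cs.items():
    np.save("p_"+n+".npy",c,allow_pickle=True);P=cloud(c);g=cv2.cvtColor(c["img"],cv2.COLOR_BGR2HSV)
    m=(cv2.inRange(g,(5,110,110),(22,255,255))>0)&(P[...,0]>540)&(P[...,0]<700)&(P[...,1]>-240)&(P[...,1]<-120)&(P[...,2]>120)
    nn,l,s,ce=cv2.connectedComponentsWithStats(m.astype(np.uint8))
    for i in range(1,nn):
        if s[i,4]>2: q=P[l==i];print(n,"orange",s[i],ce[i],np.median(q,0),(q.min(0)+q.max(0))/2,"ray202",ray(c,*ce[i],202),"ray165",ray(c,*ce[i],165))
    k=(P[...,2]>175)&(P[...,2]<195)&(np.hypot(P[...,0]-668,P[...,1]+164)<25);print(n,"post",k.sum(),P[k].mean(0) if k.any() else 0)
    k=(P[...,2]>8)&(P[...,2]<24)&(abs(P[...,0]-645)<80)&(abs(P[...,1]+170)<80)&(g[...,2]>90)
    if k.sum()>50: print(n,cv2.minAreaRect(P[k][:,:2].astype(np.float32)))
rodtilt(3.383,-1,("wrist","scene"))
E
```

```text
pos [ 500.  -198.5  334.2] rot [ 3.1  0.  -2.9] gap 21.2 F [ 0.1  0.4 -1.3] q6 -2.27 t 38.175
delta [ 0. -0. -0.] turn 0
wrist orange [257 294  27  16 278] [269.3 301.9] [ 641.7 -171.3  174.1] [ 655.9 -169.7  161.8] ray202 [ 622.9 -174.7  202. ] ray165 [ 646.8 -169.4  165. ]
wrist post 49 [ 664.2 -164.8  179.3]
wrist ((606.7608032226562, -192.11334228515625), (49.334861755371094, 115.60330963134766), 0.1781185418367386)
scene orange [328 212  14  12 120] [334.2 217.4] [ 641.4 -176.3  170.7] [ 629.5 -171.5  166.8] ray202 [ 595.6 -190.   202. ] ray165 [ 642.8 -171.1  165. ]
scene post 36 [ 670.  -165.2  182.8]
scene ((644.4072265625, -171.18927001953125), (114.45494842529297, 89.74327087402344), 13.696773529052734)
top orange [316 196  10   4  24] [320.3 197.3] [ 643.  -164.9  179.8] [ 643.1 -167.5  174.1] ray202 [ 637.6 -163.7  202. ] ray165 [ 646.  -167.5  165. ]
top orange [327 211   3   3   9] [328. 212.] [ 591.5 -181.5  207.3] [ 592.  -181.7  208.2] ray202 [ 592.9 -182.3  202. ] ray165 [ 600.  -186.7  165. ]
top post 41 [ 666.6 -163.2  184.2]
top ((647.988037109375, -169.24462890625), (108.85133361816406, 90.04634094238281), 12.997803688049316)
wrist -118 1135 mid [-66.3  -0.9 -81. ] med [-67.6  -1.3 -81.4] angle 39.7 axial -117.4
wrist -90 629 mid [-47.1  -1.  -57.6] med [-48.2  -1.3 -53.7] angle 41.9 axial -90.0
wrist -58 968 mid [-30.   -1.  -33.2] med [-31.   -1.9 -31.7] angle 44.3 axial -58.0
scene -118 135 mid [-66.6  -2.3 -81.7] med [-71.8  -3.5 -81.6] angle 41.3 axial -117.3
scene -90 105 mid [-49.3  -2.1 -57.7] med [-48.5  -2.7 -55.5] angle 41.2 axial -89.7
scene -58 128 mid [-30.1  -2.  -32.1] med [-29.4  -1.9 -30.2] angle 44.2 axial -57.8
```

```bash
python3 - <<'E'
from rim import *
np.set_printoptions(precision=4)
delta(601.4,-178.5,230.7,-2.908+np.pi)
E
```

```text
pos [ 499.9 -199.3  334.2] rot [-3.142  0.    -2.904] gap 20.9 F [-0.1  0.1 -2.1] q6 -2.26 t 38.425
delta [-0.1035 -0.0037  0.1035] turn 0.004
```

Request:
arm_command([
  [-0.9,-0.0104,-0.0004,0.0104,0],
  [-0.9,-0.0207,-0.0007,0.0207,0],
  [-0.9,-0.0207,-0.0007,0.0207,0],
  [-0.9,-0.0207,-0.0007,0.0207,0],
  [-0.9,-0.0207,-0.0008,0.0207,0],
  [-0.9,-0.0103,-0.0004,0.0103,0],
  [-0.9,0,0,0,0],
  [-0.9,0,0,0,0],
])

```text
clock: 39.42
eef_pos: [601.1, -179.0, 231.4]
eef_rot: [-3.141, 0.001, -2.901]
wrist_force: [0.2, 0.1, -1.0]
finger_gap: 20.7
finger_force: 60.0
```

```bash
python3 - <<'E'
from rim import *
delta(601.4,-178.5,230.7)
f=np.array([.972,.233,0]);e=np.array([-.233,.972,0]);T=np.array([591.5,-182.3,202.3])
p=.819*f-[0,0,.574];d=.574*f+[0,0,.819]
for n in("wrist","scene","top"):
    c=grab(n);np.save("q_"+n+".npy",c,allow_pickle=True);P=cloud(c)-T;g=cv2.cvtColor(c["img"],cv2.COLOR_BGR2HSV)
    X=np.stack([P@p,P@e,P@d],-1)   # along peg (from tip), lateral, along rod
    k=(abs(X[...,0]+22)<12)&(abs(X[...,1])<28)&(abs(X[...,2])<24); q=X[k]
    if len(q)>5: print(n,"ring",len(q),np.percentile(q,[3,97],axis=0).round(1).tolist(),np.median(q,0))
    k=(X[...,0]>-7)&(X[...,0]<60)&(abs(X[...,1])<14)&(abs(X[...,2])<14); q=X[k]
    if len(q)>5: print(n,"peg",len(q),np.percentile(q,[3,97],axis=0).round(1).tolist(),np.median(q,0))
    m=(cv2.inRange(g,(5,110,110),(22,255,255))>0)&(np.linalg.norm(P,axis=2)<16); 
    if m.any(): print(n,"ball",m.sum(),np.median(X[m],0), np.argwhere(m).mean(0)[::-1])
    cv2.imwrite(f"pics/q_{n}.png",c["img"])
E
```

```text
pos [ 601.1 -179.   231.4] rot [-3.1  0.  -2.9] gap 20.7 F [ 0.2  0.1 -1. ] q6 -2.16 t 39.425
delta [-0.  0.  0.] turn 0
wrist ring 1673 [[-33.3, -18.5, -21.5], [-22.5, 18.0, 22.4]] [-26.7  -0.6  -1.5]
scene ring 162 [[-32.1, -19.9, -22.1], [-21.8, 16.4, 21.9]] [-26.2  -2.8  -0.9]
scene peg 39 [[-4.9, -13.1, -4.3], [59.4, 12.5, 10.8]] [44.3 -1.8  3.6]
scene ball 15 [-4.3 -1.4 -0.5] [330.7 217.3]
```

Request:
arm_command([
  [-0.9,-0.0066,0,0.0046,0],
  [-0.9,-0.0066,0,0.0046,0],
  [-0.9,-0.0066,0,0.0046,0],
  [-0.9,-0.0066,0,0.0046,0],
  [-0.9,-0.0066,0,0.0046,0],
  [-0.9,0,0,0,0],
])

```text
clock: 40.33
eef_pos: [633.5, -170.7, 206.9]
eef_rot: [3.141, -0.001, -2.9]
wrist_force: [0.1, 0.9, -2.1]
finger_gap: 21.0
finger_force: 60.0
```

```bash
python3 - <<'E'
from rim import *
delta(0,0,0)
f=np.array([.972,.233,0]);e=np.array([-.233,.972,0]);T=np.array([591.5,-182.3,202.3])
p=.819*f-[0,0,.574];d=.574*f+[0,0,.819]
for n in("wrist","scene"):
    c=grab(n);P=cloud(c)-T;X=np.stack([P@p,P@e,P@d],-1);g=cv2.cvtColor(c["img"],cv2.COLOR_BGR2HSV)
    k=(abs(X[...,0]-16)<12)&(abs(X[...,1])<28)&(abs(X[...,2])<24); q=X[k]
    if len(q)>5: print(n,"ring",len(q),np.percentile(q,[3,97],axis=0).round(1).tolist(),np.median(q,0))
    m=(cv2.inRange(g,(5,110,110),(22,255,255))>0)&(np.linalg.norm(P,axis=2)<18)
    if m.any(): print(n,"ball",m.sum(),np.median(X[m],0))
E
```

```text
pos [ 633.5 -170.7  206.9] rot [ 3.1 -0.  -2.9] gap 21.0 F [ 0.1  0.9 -2.1] q6 -2.13 t 40.325
delta [0.6 0.3 0.2] turn 0
wrist ring 1906 [[5.1, -17.8, -21.1], [19.8, 18.4, 22.5]] [14.4  0.   3.9]
wrist ball 234 [-3.6  0.5  2.9]
scene ring 169 [[6.5, -19.8, -21.5], [21.2, 17.2, 22.6]] [15.3 -2.6  1.6]
scene ball 15 [-4.7 -1.3 -0.6]
```

Request:
arm_command([
  [-0.9,-0.0066,0,0.0046,0],
  [-0.9,-0.0066,0,0.0046,0],
  [-0.9,-0.0066,0,0.0046,0],
  [-0.9,0,0,0,0],
])

```text
clock: 40.92
eef_pos: [652.7, -165.9, 192.9]
eef_rot: [3.141, -0.001, -2.9]
wrist_force: [-0.2, -0.2, -1.3]
finger_gap: 21.1
finger_force: 60.0
```

Request:
arm_command([
  [-0.8,0,0,0,0],
  [-0.8,0,0,0,0],
  [-0.8,0,0,0,0],
  [-0.8,0,0,0,0],
  [-0.8,0,0,0,0],
  [-0.8,0,0,0,0],
], newtons=3)

```text
clock: 41.68
eef_pos: [652.5, -166.2, 193.9]
eef_rot: [-3.141, 0.0, -2.9]
wrist_force: [-1.3, -0.4, 1.0]
finger_gap: 21.9
finger_force: 3.0
```

```bash
python3 - <<'E'
from rim import *
rodtilt(-2.9+np.pi,1,("scene","wrist"))
delta(0,0,0)
E
```

```text
scene -118 95 mid [-42.   -2.1 -97.5] med [-44.4  -3.7 -97.6] angle 24.5 axial -116.3
scene -90 67 mid [-31.8  -1.9 -69.2] med [-31.3  -2.6 -67.6] angle 24.8 axial -89.8
scene -58 141 mid [-29.7  -2.1 -38.3] med [-17.9  -4.7 -40.6] angle 23.7 axial -57.9
wrist -118 508 mid [-38.3  -1.1 -97.8] med [-39.5  -7.3 -98.2] angle 21.9 axial -115.7
wrist -90 87 mid [-30.5  -0.3 -70.4] med [-29.   -6.5 -63.3] angle 24.6 axial -89.5
wrist -58 1556 mid [-32.6  -1.  -36.6] med [-23.7  -0.7 -32. ] angle 36.6 axial -58.0
pos [ 652.5 -166.2  193.9] rot [-3.1  0.  -2.9] gap 22.0 F [-1.   0.1  1. ] q6 -2.12 t 41.775
delta [0.6 0.3 0.2] turn 0
```

Request:
arm_command([
  [-0.8,0.003,0,0.001,0],
  [-0.8,0.003,0,0.002,0],
  [-0.8,0.003,0,0.002,0],
  [-0.8,0,0,0,0],
  [-0.8,0,0,0,0],
])

```text
clock: 42.4
eef_pos: [643.7, -168.4, 188.7]
eef_rot: [-3.142, -0.0, -2.9]
wrist_force: [-0.7, -0.2, 0.9]
finger_gap: 22.3
finger_force: 3.0
```

```bash
python3 - <<'E'
from rim import *
rodtilt(-2.9+np.pi,1,("scene","wrist"))
delta(0,0,0)
E
```

```text
scene -118 65 mid [ -30.    -2.4 -102.3] med [ -31.3   -2.3 -100.6] angle 17.3 axial -110.5
scene -90 43 mid [-21.4  -2.  -74.8] med [-21.3  -1.9 -71.4] angle 16.6 axial -89.1
scene -58 137 mid [-25.8  -2.3 -34.4] med [-13.   -5.  -47.6] angle 15.3 axial -58.0
wrist -118 200 mid [ -28.5   -1.  -103.6] med [-28.5  -7.5 -99.9] angle 15.9 axial -108.8
wrist -90 27 mid [-18.6  -1.  -70.9] med [-18.3  -6.7 -67.9] angle 15.1 axial -77.0
wrist -58 1264 mid [-26.6  -1.  -30.1] med [-17.4  -0.7 -29.1] angle 30.9 axial -57.3
pos [ 643.8 -168.4  188.7] rot [-3.1 -0.  -2.9] gap 21.8 F [-0.4 -1.1  0.8] q6 -2.12 t 42.5
delta [0.6 0.3 0.2] turn 0
```

Request:
arm_command([
  [-0.4,0,0,0,0],
  [0.0,0,0,0,0],
  [0.2,0,0,0,0],
  [0.2,0,0,0,0],
  [0.2,0,0,0,0],
  [0.2,0,0,-0.015,0],
  [0.2,0,0,-0.03,0],
  [0.2,0,0,-0.04,0],
  [0.2,0.01,0,-0.04,0],
  [0.2,0.02,0,0,0],
  [0.2,0.02,0,0,0],
  [0.2,0,0,0,0],
  [0.2,0,0,0,0],
])

```text
clock: 44.12
eef_pos: [595.7, -180.2, 314.3]
eef_rot: [-3.141, 0.001, -2.9]
wrist_force: [-0.4, -0.1, -0.7]
finger_gap: 56.3
finger_force: 0.0
```

```bash
python3 lid.py|grep -E "red|green"; python3 - <<'E'
from rim import *
delta(0,0,0)
O=np.array([643.5,-170,165.]);f=np.array([.972,.233,0]);e=np.array([-.233,.972,0])
for n in("scene","wrist","top"):
    c=grab(n);P=cloud(c)-O;X=np.stack([P@f,P@e,P[...,2]],-1);g=cv2.cvtColor(c["img"],cv2.COLOR_BGR2HSV)
    b=(abs(X[...,0])<70)&(abs(X[...,1])<20)
    wood=b&(cv2.inRange(g,(8,60,60),(22,200,255))>0)&(X[...,2]>12)
    if wood.any(): print(n,"wood",wood.sum(),np.median(X[wood],0),np.percentile(X[wood],[2,98],axis=0).round(0).tolist())
    k=(abs(X[...,0]+15)<35)&(abs(X[...,1])<20)&(X[...,2]<-68)&(X[...,2]>-100)
    if k.any(): print(n,"foot",k.sum(),np.median(X[k],0),np.percentile(X[k],[2,98],axis=0).round(0).tolist())
B=np.array([559.5,78,186.]);a=ax(2.955)
E
```

```text
scene green 0 0
red 0 0
wrist green 0 0
red 0 0
pos [ 595.6 -180.1  313.4] rot [ 3.1 -0.  -2.9] gap 56.2 F [ 0.3 -0.6 -1.1] q6 -2.16 t 44.375
delta [0.5 0.3 0.3] turn 0
scene wood 192 [-15.2  -1.7  52.7] [[-69.0, -17.0, 24.0], [-1.0, 16.0, 276.0]]
scene foot 10 [-19.2  -4.8 -71. ] [[-23.0, -15.0, -72.0], [-11.0, 11.0, -68.0]]
wrist wood 2978 [-68.    0.1 273.2] [[-69.0, -19.0, 36.0], [-1.0, 19.0, 276.0]]
wrist foot 3 [-19.8  -8.3 -69.9] [[-21.0, -10.0, -71.0], [-18.0, 11.0, -69.0]]
top wood 9 [-4.4 -6.8 61.2] [[-10.0, -10.0, 60.0], [1.0, -5.0, 69.0]]
```

Request:
arm_command([
  [0.2,0.04,0,-0.01,0],
  [0.2,0.04,0,0,0],
  [0.2,0.04,0,0,0],
  [0.2,0,0,0,0],
  [0.2,0,0,0,0],
  [0.2,0,0,0,0],
  [0.2,0,0,0,0],
  [0.2,0,0,0,0],
  [0.2,0,0,0,0],
  [0.2,0,0,0,0],
  [0.2,0,0,0,0],
])

```text
clock: 45.9
eef_pos: [478.7, -208.9, 323.8]
eef_rot: [-3.142, 0.0, -2.9]
wrist_force: [-1.6, 0.2, -0.4]
finger_gap: 56.3
finger_force: 0.0
```

```bash
python3 - <<'E'
from rim import *
O=np.array([643.5,-170,165.]);f=np.array([.972,.233,0]);e=np.array([-.233,.972,0])
for n in("scene","top","wrist","scene"):
    c=grab(n);P=cloud(c)-O;X=np.stack([P@f,P@e,P[...,2]],-1);g=cv2.cvtColor(c["img"],cv2.COLOR_BGR2HSV)
    b=(abs(X[...,0]+15)<40)&(abs(X[...,1])<20)&(X[...,2]<80)
    wood=b&(cv2.inRange(g,(8,60,60),(22,200,255))>0)&(X[...,2]>25)
    for nm,k in(("wood",wood),("foot",b&(X[...,2]<-55)&(X[...,2]>-90))):
        if k.any(): print(n,nm,k.sum(),np.median(X[k],0),np.percentile(X[k],[5,95],axis=0).round(0).tolist())
    Q=cloud(c);print(n,[np.median(Q[w],0).round(0).tolist() for x,y,z in((484,-74,106),(417,0,40)) if (w:=(abs(Q[...,2]-z)<6)&(np.hypot(Q[...,0]-x,Q[...,1]-y)<50)).any()])
E
```

```text
scene wood 88 [-15.6  -0.6  41.5] [[-19.0, -9.0, 28.0], [-8.0, 8.0, 61.0]]
scene foot 92 [-14.8  -2.8 -61.4] [[-22.0, -15.0, -71.0], [2.0, 12.0, -56.0]]
scene [[480.0, -77.0, 106.0], [419.0, 18.0, 37.0]]
top wood 71 [-9.   2.1 61.9] [[-52.0, -8.0, 36.0], [2.0, 10.0, 69.0]]
top foot 35 [-12.    6.4 -59.5] [[-20.0, -7.0, -65.0], [-0.0, 15.0, -56.0]]
top [[483.0, -73.0, 107.0], [422.0, 19.0, 39.0]]
wrist wood 68 [-18.   -0.2  38.3] [[-55.0, -5.0, 26.0], [2.0, 5.0, 62.0]]
wrist foot 284 [-15.1  -0.3 -60.4] [[-23.0, -13.0, -69.0], [-0.0, 13.0, -58.0]]
wrist [[481.0, -75.0, 106.0], [419.0, 19.0, 37.0]]
scene wood 90 [-15.3  -0.7  40.9] [[-19.0, -9.0, 27.0], [-6.0, 8.0, 61.0]]
scene foot 97 [-14.2  -3.5 -61.5] [[-23.0, -15.0, -70.0], [23.0, 11.0, -56.0]]
scene [[479.0, -77.0, 106.0], [418.0, 17.0, 37.0]]
```

```bash
python3 -c "
from h import *
print(ticket.sign_off())"
```

```text
the job is handed in; nothing more can be done
None
```

I handed the job in at about 46 s. Red and green packs are pushed home (green lid 23 mm below the mouth, pressed with about 35 N, well over the ~10 N asked but within limits), and the rod hangs vertical by its eye, about 10 mm from the peg's root. The spice jar measured unmoved; mug and tin I didn't compare with their start, and sign-off returned no verdict.

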